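# Turn two tubes over from one tray into its twin

## Robot

A 7-joint arm with a two-finger parallel gripper is mounted at the origin on a cart in front of the work surface, level with it; the furniture and walls round the work are solid. World frame = base frame: x ahead of the robot, y to its left, z up, the work surface at z = 0. Lengths are in m, angles in rad, forces in N, time in s.
With the tool pointing down it reaches from about 0.4 to 0.85 m from the base axis. Payload 4.5 kg.
Tool frame: the origin (TCP) lies at the very end of the fingers, on their centre line; the grasp point (between the pads) lies 19 mm behind it (r.grip_depth is the z of the grasp point in the tool frame, in m); z points along the fingers, y is the line along which they close (so a half turn about z gives the same grasp; the last joint's range is limited). The gripper opens to 88 mm and grips with 3 to 60 N. Pads are 18 mm wide; open, the fingers measure 123 mm over their backs; the gripper's body (75 mm by 187 mm) begins 45 mm behind the grasp point.
Start: joints at [-1.067, 0.689, -0.195, 1.565, 0.157, 0.902, -0.215], TCP at [0.283, 0.557, 0.203] pointing down, gripper open.
Joint ranges: [-3.01, 3.01], [-0.46, 2.08], [-1.47, 1.51], [0.13, 2.56], [-1, 4.14], [0.04, 2.09], [-2.66, 2.66]. Speed limits (rad/s): [2.57, 2.57, 3.14, 3.14, 3.14, 3.14, 3.14].

## Interface

Orientations are given as a unit quaternion [x, y, z, w].
In Python, from plant import r gives the robot as it stands.
- The arm moves only by the shell command python3 steer.py 'ROWS' [FORCE]. ROWS is a JSON list of rows, 1 to 10 of them, each of 7 numbers: the opening from 0.0 (shut) to 1.0 (fully open), then dx, dy, dz in m, then a rotation vector rx, ry, rz in rad; each row is the pose to reach, as a shift and turn from the pose commanded when the command began, along the tool's axes at that moment; what a row does not reach only later rows make up. A row lasts 1/10 s, in which the tool goes at most 0.05 m and 0.15 rad, less where a joint would pass 70% of its speed; a pose out of reach is approached as far as the arm can. The fingers move at their own pace and stop on an object; FORCE is the grip in N (left out, the last holds). Time passes only in rows, so rows that do not move let the fingers close. It prints the time, the measured TCP pose, the force, the opening and the grip force at its end.
- r.get_state(): the state, without advancing time (a new reading comes with each control period).
- r.snapshot(name): name is "scene" or "top"; returns the picture (384x512x3 uint8, red, green, blue); there is no depth.
- r.camera_params(name): a dict with "fx", "fy", "cx", "cy" (pixels), "rvec" (rotation vector, rad) and "tvec" (3), from world to camera coordinates, as OpenCV has them. Camera axes: x right, y down, z forward; pixel columns grow to the right and rows downward; lengths in m; the calibration is good to about 2 mm. A picture is of the moment at which its call begins. camera_params takes no time and is no camera call.
- r.finish_job(): hands the job in; it is judged then, once.
The state is a dict: "clock": time; "q": joint angles; "qd": joint speeds; "joint_torque": joint torques, N m; "tool_pos": TCP position; "eef_rot": TCP orientation; "contact_force": force on the tool from outside, world axes, zero at the start; "moment": the same for the moment, N m; "opening": opening from 0.0 (shut) to 1.0 (fully open); "finger_force": force on a finger pad.
Only numpy, scipy, OpenCV 4.12 (cv2) and the standard library are available. Lean on these libraries where they do the work, as an engineer would, in place of code of your own. Each camera call takes 0.05 s, during which the arm holds its last target. There are 200 camera calls.

## Task

Transfer both sample tubes into the empty tray without touching them: lay the empty tray face-down on the full one so that the rims meet, turn the two over together and set the pair down flat on the bench, then lift the emptied tray off and lay it flat on the bench beside the other. The slotted stand can hold the closed pair on end while you change your grip; do not disturb the other things on the bench.

Things in the scene. Friction and masses are not known exactly. Their poses are not given: they have to be found in the camera images.
- full_tray: Aluminium tray with the two tubes at the start: 60 mm wide (its x), 134 mm long (its y), 17 mm high, about 0.16 kg; floor 4 mm, side walls 4.5 mm, end walls 6 mm, a rib 5 mm wide along y between two open pockets of 23 x 122 mm, 13 mm deep. Outer sides flat and upright. Origin: centre of its outer underside; z points out of the open face (up now).
- empty_tray: Empty tray, the twin of the full one in all its sizes. It lies face-down on the bench: origin at the centre of its outer underside, now 17 mm above the bench; z points out of its open face, now down. Laid rim to rim on the other tray it makes a closed pair 34 mm thick. Nothing but the grip holds the pair together; tubes have about 7 mm of play in height inside.
- tube_a_mid (a point): Middle, on the axis, of a capped plastic tube lying in one pocket (118 mm long, 19 mm thick at the cap, along its y). It is loose and stands about 6 mm above the rim.
- tube_b_mid (a point): The same for the tube in the other pocket.
- stand: Fixed grey stand: base 110 (x) x 100 (y) x 8 mm with a pocket open at the top, inside 66 mm along its x, 38 mm along its y, 50 mm deep; flared lips reach 68 mm above the bench. Origin: centre of the underside. It takes the closed pair on end (trays' length upright, width along the stand's x) with 2 to 3 mm of play each side, so the pair leans a little once released.
- stand_floor (a point): Centre of the floor of the stand's pocket, 8 mm above the bench; axes as the stand's.
- petri_dish: Bystander: petri dish 90 mm across, 15 mm high, on the bench in front of the stand; origin under its centre.
- marker_1: Bystander: marker pen, 134 x 12 x 14 mm, lying at the back on the left; long axis its y.
- marker_2: Bystander: a second such marker.
- tape_roll: Bystander: roll of tape 96 mm across, 25 mm high, at the back on the left.
- lamp: Bystander: glass spirit lamp, 82 mm across, 85 mm high, at the back on the right.
- jar: Bystander: open glass jar, 75 mm across, 54 mm high, at the back.
- tube_a: The loose capped tube of point tube_a_mid, 118 mm long (along its y), 19 mm thick; its origin lies on its surface, 9.5 mm off its axis.
- tube_b: The loose capped tube of point tube_b_mid, 118 mm long (along its y), 19 mm thick; its origin lies on its surface, 9.5 mm off its axis.

How it is judged:
On the way, in this order (a step that is already met when the one before it is completed fails the run):
1. the empty tray lies face-down on the upright full one, rim to rim, tubes inside (angle between empty_tray's own z axis and vertical above 3 rad and angle between full_tray's own z axis and vertical below 0.1 rad and x of empty_tray in the frame of full_tray between -0.008 and 0.008 m and y of empty_tray in the frame of full_tray between -0.01 and 0.01 m and z of empty_tray in the frame of full_tray between 0.029 and 0.038 m and x of tube_a_mid in the frame of full_tray between -0.026 and 0.026 m and y of tube_a_mid in the frame of full_tray between -0.015 and 0.015 m and z of tube_a_mid in the frame of full_tray between 0.006 and 0.022 m and x of tube_b_mid in the frame of full_tray between -0.026 and 0.026 m and y of tube_b_mid in the frame of full_tray between -0.015 and 0.015 m and z of tube_b_mid in the frame of full_tray between 0.006 and 0.022 m and linear speed of each of full_tray, empty_tray below 0.02 m/s), for 0.2 s.
2. the pair lies turned over on the bench, the tubes now in the lower tray (angle between full_tray's own z axis and vertical above 3 rad and angle between empty_tray's own z axis and vertical below 0.1 rad and x of full_tray in the frame of empty_tray between -0.008 and 0.008 m and y of full_tray in the frame of empty_tray between -0.01 and 0.01 m and z of full_tray in the frame of empty_tray between 0.029 and 0.038 m and height (world z) of empty_tray below 0.008 m and x of tube_a_mid in the frame of empty_tray between -0.026 and 0.026 m and y of tube_a_mid in the frame of empty_tray between -0.015 and 0.015 m and z of tube_a_mid in the frame of empty_tray between 0.006 and 0.022 m and x of tube_b_mid in the frame of empty_tray between -0.026 and 0.026 m and y of tube_b_mid in the frame of empty_tray between -0.015 and 0.015 m and z of tube_b_mid in the frame of empty_tray between 0.006 and 0.022 m and linear speed of each of full_tray, empty_tray below 0.02 m/s), for 0.2 s.
At the end, for the whole second after the job is handed in: The formerly empty tray lies face-up and flat on the bench (within 0.1 rad, underside within 5 mm of it) with both tubes lying in its pockets; the emptied tray lies flat (within 0.1 rad, either way up) on the bench beside it, at rest (angle between empty_tray's own z axis and vertical below 0.1 rad and height (world z) of empty_tray below 0.005 m and angle between the z axis of full_tray and the z axis of empty_tray, either way round below 0.1 rad and height (world z) of full_tray below 0.022 m and horizontal distance between full_tray and empty_tray above 0.058 m and x of tube_a_mid in the frame of empty_tray between -0.026 and 0.026 m and y of tube_a_mid in the frame of empty_tray between -0.015 and 0.015 m and z of tube_a_mid in the frame of empty_tray between 0.006 and 0.022 m and x of tube_b_mid in the frame of empty_tray between -0.026 and 0.026 m and y of tube_b_mid in the frame of empty_tray between -0.015 and 0.015 m and z of tube_b_mid in the frame of empty_tray between 0.006 and 0.022 m and linear speed of each of full_tray, empty_tray below 0.02 m/s); the robot touches nothing.
It fails at once if a tube is touched by the robot (contact force between any of the arm, the fingers and tube_a above 0.3 N or contact force between any of the arm, the fingers and tube_b above 0.3 N).
It fails at once if a bystander is moved by more than 20 mm (distance of any of petri_dish, marker_1, marker_2, tape_roll, lamp, jar from where it was at the start of the episode above 0.02 m).
It also fails if it takes over 72 s, if anything falls off the work surface, if the arm or the gripper's body presses on something with over 40 N, if the wrist force passes 120 N, or if a joint passes its speed limit or range.

## Working session

There is one attempt and no reset: what is moved stays moved. The work goes in short steps, Python scripts to look and compute and a shell command to move; the robot and the scene stay as the last step left them, time stands still between calls to the robot, and variables do not carry over. Pictures are saved under pics/ and viewed, at most 10 in all, crops included, and the job is handed in when it is done.

```bash
ls; mkdir -p pics
python3 - <<'E'
from plant import r
import cv2
s=r.get_state();print(s)
for n in("scene","top"):
    cv2.imwrite(f"pics/{n}0.png",r.snapshot(n)[:,:,::-1]);print(n,r.camera_params(n))
a=cv2.imread("pics/scene0.png");b=cv2.imread("pics/top0.png")
E
```

```text
pics
plant.py
steer.py
{'clock': 0.0, 'q': array([-1.06718855,  0.68998404, -0.19451594,  1.56636351,  0.15735633,
        0.90249357, -0.2150958 ]), 'qd': array([ 0.00055011, -0.00114681,  0.00015376,  0.00203769, -0.00023987,
       -0.00092169,  0.00123004]), 'joint_torque': array([-1.25149018e-04, -5.27590442e+01, -1.26701698e+00, -1.53437376e+01,
       -5.26601414e-02,  6.46327069e-03,  1.60459613e-04]), 'tool_pos': array([0.28268932, 0.55662388, 0.20250493]), 'eef_rot': array([ 2.32687437e-01,  9.72551130e-01, -9.16396939e-04, -1.28303987e-04]), 'contact_force': array([-0.23499885, -0.34377412,  0.21896988]), 'moment': array([ 0.0292585 , -0.04855558,  0.01884377]), 'finger_force': 0.0, 'opening': 1.0002877169734306}
scene {'fx': 416.2120165611438, 'fy': 416.2120165611438, 'cx': 258.5801780879726, 'cy': 198.00297809448955, 'rvec': array([ 2.05162649, -0.97133018,  0.47383762]), 'tvec': array([-0.3489328 ,  0.32890746,  0.66688602])}
top {'fx': 433.7442857822984, 'fy': 433.7442857822984, 'cx': 257.36847560815005, 'cy': 188.14737413083014, 'rvec': array([ 2.17972018, -2.15472412,  0.09367416]), 'tvec': array([0.03098318, 0.56723517, 1.22455385])}
```
View pics/scene0.png

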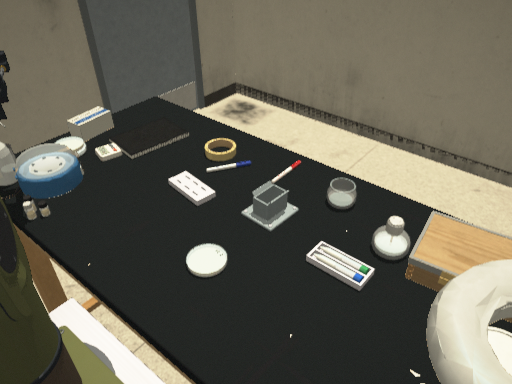

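View pics/top0.png

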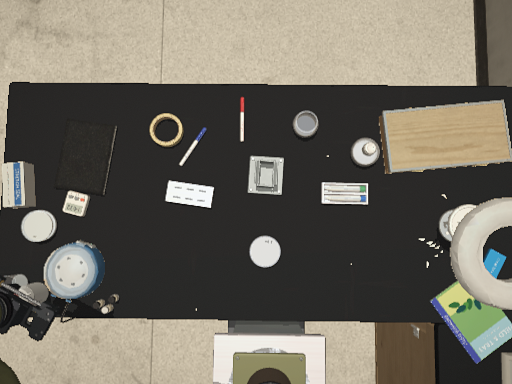

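The top view shows the full tray around (345,193), the empty tray around (190,194), the stand around (266,175), the dish at (265,251) and the lamp at (365,152). In the scene view the full tray is at (340,264), the empty tray at (192,187) and the stand at (270,205). Next I'll fit box silhouettes in both views together.

Create h.py:
```python
import numpy as np,cv2
from plant import r
from scipy.optimize import minimize
P={n:r.camera_params(n) for n in("scene","top")}
def proj(n,X):
    p=P[n];K=np.array([[p['fx'],0,p['cx']],[0,p['fy'],p['cy']],[0,0,1.]])
    return cv2.projectPoints(np.float64(X),p['rvec'],p['tvec'],K,None)[0][:,0]
def ray(n,uv,z):
    p=P[n];R=cv2.Rodrigues(p['rvec'])[0];c=-R.T@p['tvec'];d=R.T@np.array([(uv[0]-p['cx'])/p['fx'],(uv[1]-p['cy'])/p['fy'],1]);return c+d*(z-c[2])/d[2]
def box(x,y,z,a,size):  # z = underside
    c,s=np.cos(a),np.sin(a)
    return np.array([[x+c*i*size[0]/2-s*j*size[1]/2,y+s*i*size[0]/2+c*j*size[1]/2,z+k*size[2]] for i in(-1,1) for j in(-1,1) for k in(0,1)])
S=8
def sil(n,X):
    u=cv2.convexHull(np.float32((proj(n,X)+.5)*S*16)).round().astype(np.int32)
    m=np.zeros((384*S,512*S),np.uint8);cv2.fillConvexPoly(m,u,255,shift=4)
    return cv2.resize(m,(512,384),interpolation=cv2.INTER_AREA)/255.
def blob(img,uv,rad,th=60):
    g=cv2.cvtColor(img,cv2.COLOR_RGB2HSV)[:,:,2];m=np.uint8(g>th)
    u,v=uv;w=np.zeros_like(m);w[v-rad:v+rad,u-rad:u+rad]=1;m*=w
    c=max(cv2.findContours(m,0,2)[0],key=cv2.contourArea);o=np.zeros_like(m);cv2.drawContours(o,[cv2.convexHull(c)],-1,1,-1);return o
def fit(masks,p0,size,steps=(.02,.02,.01,.1)):
    f=lambda p:sum(np.abs(sil(n,box(*p,size))-m).sum() for n,m in masks.items())
    q=np.array(p0,float);
    for _ in(0,1):
        s=minimize(f,q,method='Nelder-Mead',options=dict(initial_simplex=np.vstack([q,q+np.diag(steps)]),maxiter=150));q=s.x;steps=np.array(steps)/4
    return q,s.fun
```

```bash
cat > m.py <<'E'
from h import *
im={n:cv2.imread(f"pics/{n}0.png")[:,:,::-1] for n in P}
for name,uv,size in(("full",{"scene":(340,264),"top":(345,193)},(.06,.134,.017)),("empty",{"scene":(192,187),"top":(190,194)},(.06,.134,.017))):
    m={n:blob(im[n],uv[n],37 if name=="full" else 27) for n in P}
    p0=[*ray("top",uv["top"],.01)[:2],0,0]
    print(name,fit(m,p0,size),[int(a.sum()) for a in m.values()])
m={"top":blob(im["top"],(266,175),26)}
c=cv2.findContours(m["top"],0,2)[0][0];print("stand",cv2.minAreaRect(c),[ray("top",p,.008).round(4) for p in cv2.boxPoints(cv2.minAreaRect(c))])
for k,uv,z in(("lamp",(365,152),.04),("dish",(265,251),.015),("jar",(306,124),.05),("mk2",(242,140),.01)):print(k,ray("top",uv,z).round(3))
E
time python3 m.py; python3 -c "
import cv2
a=cv2.imread('pics/top0.png');b=cv2.imread('pics/scene0.png')
x=cv2.resize(a[145:225,225:310],None,fx=7,fy=7,interpolation=2)[:,:];y=cv2.resize(b[170:240,230:310],None,fx=7,fy=7,interpolation=2)
cv2.imwrite('pics/st.png',cv2.hconcat([x[:490,:400],y[:490,:400]]) )"
```

```text
full (array([ 0.55685288, -0.21698705,  0.00192684, -0.01205024]), np.float64(163.7450980392157)) [1780, 1073]
empty (array([ 5.50980669e-01,  2.36632799e-01,  5.43121200e-04, -1.32207645e-01]), np.float64(177.61176470588236)) [974, 1079]
stand ((265.25225830078125, 174.71682739257812), (35.58766555786133, 38.780574798583984), 3.814074993133545) [array([0.5544, 0.0703, 0.008 ]), array([0.6693, 0.0643, 0.008 ]), array([ 0.6633, -0.0406,  0.008 ]), array([ 0.5486, -0.0338,  0.008 ])]
lamp [ 0.673 -0.271  0.04 ]
dish [0.387 0.014 0.015]
jar [ 0.751 -0.1    0.05 ]
mk2 [0.711 0.085 0.01 ]
real	0m4.307s
user	0m7.830s
sys	0m0.965s
```

View pics/st.png

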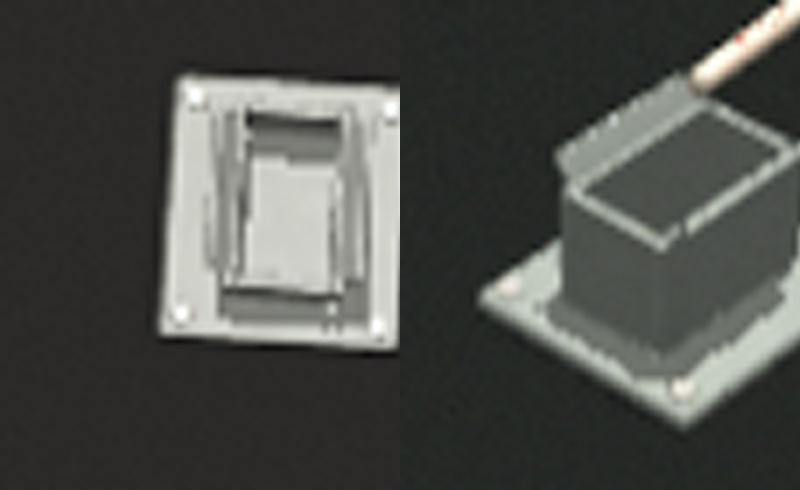

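The crop shows the stand yawed a few degrees. The pocket's long sides are along x, with flared lips on the ±y sides. I'll refine the stand and check the tray fits with other thresholds.

```bash
cat > m2.py <<'E'
from h import *
im={n:cv2.imread(f"pics/{n}0.png")[:,:,::-1] for n in P}
for th in(80,110,140):
  for name,uv,size,rad in(("full",{"scene":(340,264),"top":(345,193)},(.06,.134,.017),37),("empty",{"scene":(192,187),"top":(190,194)},(.06,.134,.017),27)):
    m={n:blob(im[n],uv[n],rad,th) for n in P}
    p0=[*ray("top",uv["top"],.01)[:2],0,0]
    q,f=fit(m,p0,size);print(th,name,q.round(4),f.round(),end=' ')
    for n in P:
        q,f=fit({n:m[n]},[*q[:2],0,q[3]],size,(.01,.01,1e-6,.05));print(n,q.round(4),f.round(),end=' ')
    print()
  m={"top":blob(im["top"],(266,175),26,th)}
  q,f=fit(m,[.609,.016,0,-.05],(.11,.1,.008),(.01,.01,1e-6,.05));print("stand",q.round(4),f)
# stand floor / pocket in scene: predicted pocket rim corners
c=q
for n in P: print(n,proj(n,box(q[0],q[1],.008,q[3],(.066,.038,.05))).round(1).tolist())
E
python3 m2.py
```

```text
80 full [ 0.5566 -0.2169  0.0023 -0.0147] 137.0 scene [ 0.5588 -0.2163  0.     -0.0115] 70.0 top [ 0.5571 -0.2167  0.     -0.0305] 74.0 
80 empty [ 5.513e-01  2.370e-01  5.000e-04 -1.300e-01] 145.0 scene [ 0.5516  0.2369  0.     -0.1305] 53.0 top [ 0.5504  0.2378  0.     -0.1303] 90.0 
stand [ 0.6093  0.0149  0.     -0.0591] 73.00392156862745
110 full [ 0.5584 -0.2152  0.0011 -0.0159] 109.0 scene [ 0.5594 -0.2154  0.     -0.0136] 46.0 top [ 0.5578 -0.2148  0.     -0.0212] 54.0 
110 empty [ 0.5513  0.2373  0.0018 -0.1362] 113.0 scene [ 0.553   0.2385  0.     -0.1345] 34.0 top [ 0.551   0.238   0.     -0.1364] 77.0 
stand [ 0.6091  0.0145  0.     -0.0543] 42.72941176470588
140 full [ 0.5581 -0.2146  0.0028 -0.0173] 362.0 scene [ 0.5678 -0.2134 -0.     -0.0219] 250.0 top [ 0.5573 -0.2154  0.     -0.0331] 73.0 
140 empty [ 0.5498  0.2359  0.0106 -0.1519] 241.0 scene [ 0.5587  0.2472  0.     -0.1757] 148.0 top [ 0.5507  0.2375  0.     -0.1419] 70.0 
stand [ 0.6091  0.0145  0.     -0.0557] 38.152941176470584
scene [[266.1, 219.2], [266.3, 203.1], [254.7, 212.5], [254.5, 196.5], [283.5, 206.7], [284.2, 190.8], [272.2, 200.4], [272.5, 184.7]]
top [[271.2, 186.1], [271.6, 184.3], [258.2, 185.3], [258.1, 183.5], [272.6, 163.9], [273.1, 161.2], [259.7, 163.1], [259.7, 160.3]]
```

```bash
cat > g.py <<'E'
# g.py x y z yaw theta : tool-axis shift/turn from the present pose to a world TCP pose
import sys,numpy as np
from scipy.spatial.transform import Rotation as Ro
from plant import r
x,y,z,yaw,th=map(float,sys.argv[1:6]);s=r.get_state()
R=Ro.from_quat(s['eef_rot']);R0=Ro.from_matrix(np.array([[0,1,0],[1,0,0],[0,0,-1.]]))
T=Ro.from_euler('z',yaw)*Ro.from_euler('x',th)*R0
d=R.inv().apply(np.array([x,y,z])-s['tool_pos']);w=(R.inv()*T).as_rotvec()
print('d',d.round(4),'w',w.round(3),'rows',(np.linalg.norm(d)/.05).round(1),(np.linalg.norm(w)/.15).round(1),'t',s['clock'].round(2),'F',s['contact_force'].round(1),'q',s['q'].round(2))
E
python3 g.py .609 .015 .25 -.055 -1.4; python3 g.py .4 .4 .3 -.055 -0.6
```

```text
Traceback (most recent call last):
  File "g.py", line 9, in <module>
    print('d',d.round(4),'w',w.round(3),'rows',(np.linalg.norm(d)/.05).round(1),(np.linalg.norm(w)/.15).round(1),'t',s['clock'].round(2),'F',s['contact_force'].round(1),'q',s['q'].round(2))
                                                                                                                     ^^^^^^^^^^^^^^^^
AttributeError: 'float' object has no attribute 'round'
Traceback (most recent call last):
  File "g.py", line 9, in <module>
    print('d',d.round(4),'w',w.round(3),'rows',(np.linalg.norm(d)/.05).round(1),(np.linalg.norm(w)/.15).round(1),'t',s['clock'].round(2),'F',s['contact_force'].round(1),'q',s['q'].round(2))
                                                                                                                     ^^^^^^^^^^^^^^^^
AttributeError: 'float' object has no attribute 'round'
```

```bash
sed -i "s/s\['clock'\].round(2)/round(s['clock'],2)/" g.py
python3 g.py .609 .015 .25 -.055 -1.4
```

```text
d [-0.5362 -0.3354 -0.0468] w [ 0.801 -1.229  0.954] rows 12.7 11.7 t 0.1 F [-0.7 -0.6  0.2] q [-1.07  0.69 -0.19  1.57  0.16  0.9  -0.22]
```

```bash
A='[1,-0.536,-0.335,-0.047,0.801,-1.229,0.954]'; python3 steer.py '[[1,-0.536,-0.335,-0.047,0.801,-1.229,0.954],[1,-0.536,-0.335,-0.047,0.801,-1.229,0.954],[1,-0.536,-0.335,-0.047,0.801,-1.229,0.954],[1,-0.536,-0.335,-0.047,0.801,-1.229,0.954],[1,-0.536,-0.335,-0.047,0.801,-1.229,0.954],[1,-0.536,-0.335,-0.047,0.801,-1.229,0.954],[1,-0.536,-0.335,-0.047,0.801,-1.229,0.954],[1,-0.536,-0.335,-0.047,0.801,-1.229,0.954],[1,-0.536,-0.335,-0.047,0.801,-1.229,0.954],[1,-0.536,-0.335,-0.047,0.801,-1.229,0.954]]'; python3 g.py .609 .015 .25 -.055 -1.4
```

```text
clock: 1.1
tool_pos: [0.5408, 0.1302, 0.2399]
eef_rot: [0.531, 0.624, -0.415, 0.394]
contact_force: [1.7, 0.7, -0.9]
opening: 1.003
finger_force: 0.0
d [-0.0566  0.0562  0.108 ] w [ 0.115 -0.175  0.134] rows 2.7 1.7 t 1.1 F [ 1.7  0.7 -0.9] q [-1.02  1.1   0.47  1.44  0.53  1.48 -0.73]
```

```bash
python3 steer.py '[[1,-0.057,0.056,0.108,0.115,-0.175,0.134],[1,-0.057,0.056,0.108,0.115,-0.175,0.134],[1,-0.057,0.056,0.108,0.115,-0.175,0.134],[1,-0.057,0.056,0.108,0.115,-0.175,0.134]]'; python3 g.py .609 .015 .12 -.055 -1.4;python3 g.py .609 .015 .25 -.055 1.3
```

```text
clock: 1.5
tool_pos: [0.6086, 0.0084, 0.2514]
eef_rot: [0.557, 0.523, -0.471, 0.442]
contact_force: [-0.6, -0.6, 0.5]
opening: 0.998
finger_force: 0.0
d [0.1307 0.     0.0154] w [-0.008  0.004 -0.001] rows 2.6 0.1 t 1.5 F [-0.6 -0.6  0.5] q [-0.84  1.23  0.59  1.35  0.6   1.5  -0.76]
d [ 0.0025 -0.0001 -0.0062] w [-2.000e-03  2.704e+00 -1.100e-02] rows 0.1 18.0 t 1.5 F [-0.6 -0.6  0.5] q [-0.84  1.23  0.59  1.35  0.6   1.5  -0.76]
```

```bash
python3 steer.py '[[1,0,0,0,0,0.6,0],[1,0,0,0,0,0.6,0],[1,0,0,0,0,0.6,0],[1,0,0,0,0,0.6,0],[1,0,0,0,0,1.35,0],[1,0,0,0,0,1.35,0],[1,0,0,0,0,1.35,0],[1,0,0,0,0,1.35,0],[1,0,0,0,0,1.35,0]]' >/dev/null; python3 steer.py '[[1,0,0,0,0,0.6,0],[1,0,0,0,0,0.6,0],[1,0,0,0,0,0.6,0],[1,0,0,0,0,0.6,0],[1,0,0,0,0,1.35,0],[1,0,0,0,0,1.35,0],[1,0,0,0,0,1.35,0],[1,0,0,0,0,1.35,0],[1,0,0,0,0,1.35,0],[1,0,0,0,0,1.35,0]]'; python3 g.py .609 .015 .12 -.055 1.3;python3 g.py .5555 .2675 .10 -.135 0
```

```text
clock: 3.4
tool_pos: [0.6063, 0.0121, 0.242]
eef_rot: [0.581, 0.541, 0.438, -0.421]
contact_force: [-0.2, -1.0, -1.5]
opening: 0.997
finger_force: 0.0
d [-0.117   0.0044  0.0348] w [ 0.    -0.006 -0.016] rows 2.4 0.1 t 3.4 F [-0.2 -1.  -1.5] q [ 0.74  1.11 -0.58  1.5  -0.76  1.23  0.75]
d [-0.0721 -0.0637  0.2806] w [-0.063 -1.305  0.055] rows 5.9 8.7 t 3.4 F [-0.2 -1.  -1.5] q [ 0.74  1.11 -0.58  1.5  -0.76  1.23  0.75]
```

```bash
python3 steer.py '[[1,-0.072,-0.064,0.28,-0.063,-1.305,0.055],[1,-0.072,-0.064,0.28,-0.063,-1.305,0.055],[1,-0.072,-0.064,0.28,-0.063,-1.305,0.055],[1,-0.072,-0.064,0.28,-0.063,-1.305,0.055],[1,-0.072,-0.064,0.28,-0.063,-1.305,0.055],[1,-0.072,-0.064,0.28,-0.063,-1.305,0.055],[1,-0.072,-0.064,0.28,-0.063,-1.305,0.055],[1,-0.072,-0.064,0.28,-0.063,-1.305,0.055],[1,-0.072,-0.064,0.28,-0.063,-1.305,0.055],[1,-0.072,-0.064,0.28,-0.063,-1.305,0.055]]' >/dev/null; python3 steer.py '[[1,0,0,0,0,0,0],[1,0,0,0,0,0,0]]'; python3 g.py .5555 .2673 .003 -.135 0
```

```text
clock: 4.6
tool_pos: [0.5574, 0.271, 0.1087]
eef_rot: [0.751, 0.661, 0.006, 0.006]
contact_force: [-0.3, -1.3, -0.4]
opening: 0.998
finger_force: 0.0
d [-0.0041 -0.0031  0.1056] w [ 0.016 -0.001  0.007] rows 2.1 0.1 t 4.6 F [-0.3 -1.3 -0.4] q [-0.75  0.83  0.39  1.7  -0.45  0.69 -0.25]
```

```bash
python3 steer.py '[[1,-0.004,-0.003,0.05,0.016,0,0.007],[1,-0.004,-0.003,0.085,0.016,0,0.007],[1,-0.004,-0.003,0.1,0.016,0,0.007],[1,-0.004,-0.003,0.1,0.016,0,0.007],[1,-0.004,-0.003,0.1,0.016,0,0.007]]'; python3 g.py .5555 .2673 .003 -.135 0
```

```text
clock: 5.1
tool_pos: [0.5573, 0.2638, 0.0084]
eef_rot: [0.755, 0.656, -0.001, 0.0]
contact_force: [-0.5, 0.7, 0.5]
opening: 1.001
finger_force: 0.0
d [ 0.0032 -0.0023  0.0054] w [-0.     0.001 -0.006] rows 0.1 0.0 t 5.1 F [-0.5  0.7  0.5] q [-0.68  0.98  0.3   1.73 -0.52  0.52 -0.19]
```

Close enough: lower 5 mm and grip.

```bash
python3 steer.py '[[1,0.003,-0.002,0.005,0,0,0],[1,0.003,-0.002,0.005,0,0,0],[0,0.003,-0.002,0.005,0,0,0],[0,0.003,-0.002,0.005,0,0,0],[0,0.003,-0.002,0.005,0,0,0],[0,0.003,-0.002,0.005,0,0,0],[0,0.003,-0.002,0.005,0,0,0],[0,0.003,-0.002,0.005,0,0,0],[0,0.003,-0.002,0.005,0,0,0]]' 45;  python3 g.py .5555 .2673 .003 -.135 0
```

```text
clock: 6.0
tool_pos: [0.5544, 0.2681, 0.0018]
eef_rot: [0.754, 0.657, -0.002, 0.0]
contact_force: [-0.2, -0.5, -1.0]
opening: 0.393
finger_force: 0.0
d [-0.0007  0.0013 -0.0012] w [-0.002  0.003 -0.003] rows 0.0 0.0 t 6.0 F [-0.2 -0.5 -1. ] q [-0.69  0.99  0.3   1.73 -0.52  0.51 -0.19]
```

```bash
python3 steer.py '[[0,0,0,0,0,0,0],[0,0,0,0,0,0,0],[0,0,0,0,0,0,0]]'; python3 -c "
from plant import r
import cv2
a=r.snapshot('top')[:,:,::-1];b=r.snapshot('scene')[:,:,::-1]
cv2.imwrite('pics/g1.png',cv2.hconcat([cv2.resize(a[150:240,140:240],(400,360)),cv2.resize(b[140:230,140:240],(400,360))]))"
```

```text
clock: 6.3
tool_pos: [0.5544, 0.2681, 0.0018]
eef_rot: [0.754, 0.657, -0.002, 0.0]
contact_force: [0.8, -0.2, -0.5]
opening: 0.115
finger_force: 0.0
```

View pics/g1.png

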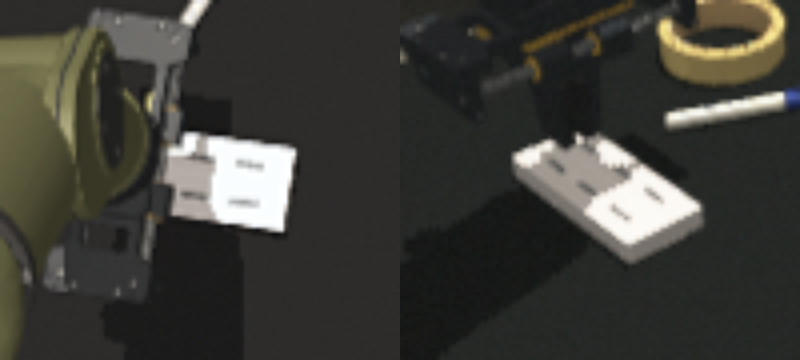

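Run:
```python
from h import *
s=r.get_state();t=s['tool_pos'];print(t,s['contact_force'],s['opening'])
for z in(.0018,.017,.03,.06):
    X=t.copy();X[2]=z
    print(z,proj('scene',[X])[0],proj('top',[X])[0])
im={n:r.snapshot(n).copy() for n in P}
b=im['scene'];
o=cv2.resize(b[150:215,155:235],None,fx=10,fy=9,interpolation=2)
o=np.clip(o.astype(float)*2,0,255).astype(np.uint8)
for z,c in((.0018,(255,0,0)),(.017,(0,255,0))):
    u=proj('scene',[[t[0],t[1],z]])[0];cv2.circle(o,(int((u[0]-155+.5)*10),int((u[1]-150+.5)*9)),4,c,-1)
cv2.imwrite('pics/g2.png',o[:,:,::-1])
```

```text
[0.55435161 0.26814648 0.00185165] [-0.59880836 -0.06694475  0.18069802] 0.026816902161200088
0.0018 [184.06455079 184.11443286] [179.19158279 192.3402784 ]
0.017 [183.43499765 179.56628643] [178.20656921 191.88822431]
0.03 [182.88831186 175.61680719] [177.34521939 191.49292345]
0.06 [181.59675755 166.2860966 ] [175.28781332 190.5487143 ]
```

View pics/g2.png

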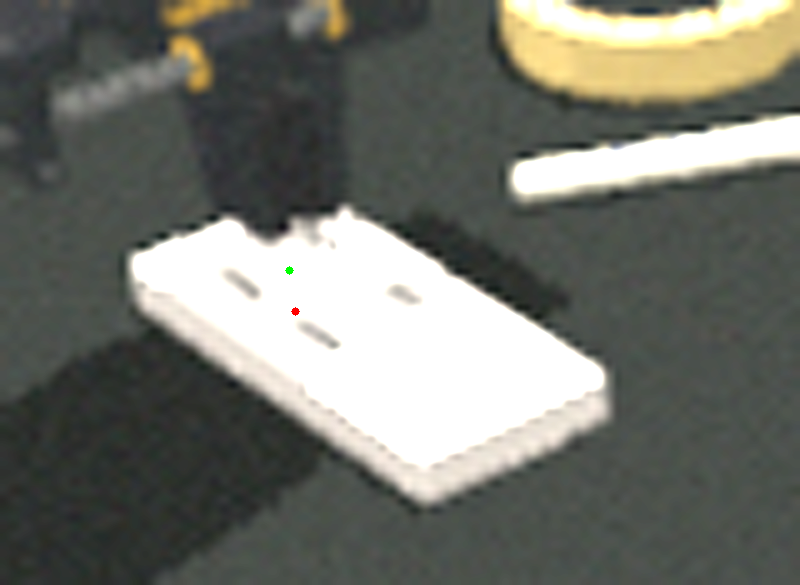

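The fingers shut above the tray: the visible tip is near crop (285,240), about 25 mm above the reported TCP. I'll open, look again and probe downward gently.

```bash
python3 steer.py '[[1,0,0,0,0,0,0],[1,0,0,0,0,0,0],[1,0,0,0,0,0,0],[1,0,0,0,0,0,0],[1,0,0,0,0,0,0],[1,0,0,0,0,0,0],[1,0,0,0,0,0,0],[1,0,0,0,0,0,0],[1,0,0,0.003,0,0,0],[1,0,0,0.003,0,0,0]]';python3 - <<'E'
from h import *
s=r.get_state();t=s['tool_pos'];R=__import__('scipy.spatial.transform').spatial.transform.Rotation.from_quat(s['eef_rot']).as_matrix()
o=[]
for n,(u0,v0) in (('scene',(155,140)),('top',(140,155))):
    b=r.snapshot(n);q=cv2.resize(b[v0:v0+75,u0:u0+80],None,fx=5,fy=7,interpolation=2)
    q=np.clip(q.astype(float)*2.5,0,255).astype(np.uint8)
    for k in(-.044,.044):
      for dz,c in((0,(255,0,0)),(.02,(0,255,0)),(.04,(0,0,255))):
        u=proj(n,[t+R[:,1]*k+[0,0,dz]])[0];cv2.circle(q,(int((u[0]-u0+.5)*5),int((u[1]-v0+.5)*7)),3,c,-1)
    o.append(q)
cv2.imwrite('pics/g3.png',cv2.hconcat(o)[:,:,::-1]);print(t)
E
```

```text
clock: 7.5
tool_pos: [0.554, 0.268, -0.0016]
eef_rot: [0.754, 0.657, -0.002, 0.0]
contact_force: [0.4, -0.2, -0.4]
opening: 0.887
finger_force: 0.0
[ 0.55400176  0.26803165 -0.0015689 ]
```

View pics/g3.png

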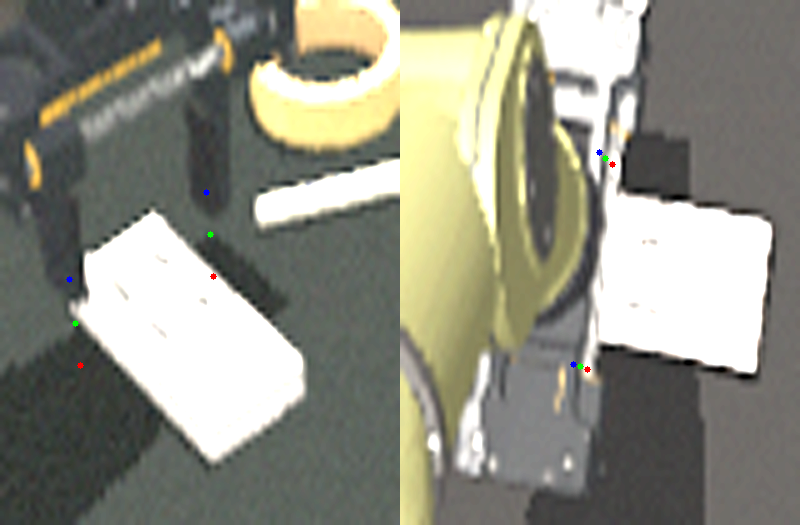

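Both open tips show near (212,212) and (60,290), which projects to z≈0.03 against a reported −0.002. So the real tips lie about 3 cm short of the reported TCP. I'll find the bench by feel.

```bash
python3 steer.py '[[1,0,0,0.01,0,0,0],[1,0,0,0.016,0,0,0],[1,0,0,0.016,0,0,0]]' | egrep 'pos|force'; for i in 1; do python3 steer.py '[[1,0,0,0.003,0,0,0],[1,0,0,0.003,0,0,0]]'| egrep 'pos|force';python3 steer.py '[[1,0,0,0.003,0,0,0],[1,0,0,0.003,0,0,0]]'| egrep 'pos|force'; done
```

```text
tool_pos: [0.5533, 0.2678, -0.0185]
contact_force: [-0.5, 0.6, -0.2]
finger_force: 0.0
tool_pos: [0.5541, 0.268, -0.0205]
contact_force: [-0.1, -0.1, 0.3]
finger_force: 0.0
tool_pos: [0.5541, 0.2681, -0.0234]
contact_force: [-0.4, -0.8, 0.5]
finger_force: 0.0
```

```bash
python3 steer.py '[[1,0,0,0.002,0,0,0],[1,0,0,0.002,0,0,0]]'| egrep 'pos|contact';python3 steer.py '[[1,0,0,0.002,0,0,0],[1,0,0,0.002,0,0,0]]'| egrep 'pos|contact'; python3 steer.py '[[1,0,0,0.002,0,0,0],[1,0,0,0.002,0,0,0]]'| egrep 'pos|contact'
```

```text
tool_pos: [0.5541, 0.2681, -0.0253]
contact_force: [-0.0, -0.3, 0.2]
tool_pos: [0.5542, 0.268, -0.0273]
contact_force: [-0.0, 0.5, 0.2]
tool_pos: [0.5541, 0.268, -0.0294]
contact_force: [-0.3, -0.0, -0.1]
```

```bash
python3 steer.py '[[1,0,0,0.001,0,0,0],[0,0,0,0.001,0,0,0],[0,0,0,0.001,0,0,0],[0,0,0,0.001,0,0,0],[0,0,0,0.001,0,0,0],[0,0,0,0.001,0,0,0],[0,0,0,0.001,0,0,0],[0,0,0,0.001,0,0,0],[0,0,0,0.001,0,0,0],[0,0,0,0.001,0,0,0]]' 45
```

```text
clock: 9.9
tool_pos: [0.5544, 0.2681, -0.0301]
eef_rot: [0.754, 0.657, -0.002, 0.0]
contact_force: [0.6, 0.9, 0.1]
opening: 0.68
finger_force: 45.0
```

```bash
python3 steer.py '[[0,0,0,-0.03,0,0,0],[0,0,0,-0.07,0,0,0],[0,0,0,-0.11,0,0,0],[0,0,0,-0.14,0,0,0],[0,0,0,-0.16,0,0,0],[0,0,0,-0.16,0,0,0]]'; python3 g.py .5586 -.1848 .09 -.018 0
```

```text
clock: 10.5
tool_pos: [0.5563, 0.269, 0.1325]
eef_rot: [0.754, 0.657, 0.001, 0.001]
contact_force: [-1.0, -0.2, -1.4]
opening: 0.673
finger_force: 45.0
d [-0.4492  0.0647  0.0426] w [ 0.002 -0.    -0.12 ] rows 9.1 0.8 t 10.5 F [-1.  -0.2 -1.4] q [-0.75  0.81  0.42  1.68 -0.44  0.75 -0.26]
```

```bash
python3 steer.py '[[0,-0.04,0.006,0,0,0,0],[0,-0.08,0.012,0,0,0,-0.02],[0,-0.13,0.019,0,0,0,-0.04],[0,-0.18,0.026,0,0,0,-0.06],[0,-0.23,0.033,0,0,0,-0.08],[0,-0.28,0.04,0,0,0,-0.1],[0,-0.33,0.048,0,0,0,-0.12],[0,-0.38,0.055,0,0,0,-0.12],[0,-0.42,0.06,0.015,0,0,-0.12],[0,-0.449,0.065,0.03,0,0,-0.12]]' >/dev/null; python3 steer.py '[[0,0,0,0,0,0,0],[0,0,0,0,0,0,0],[0,0,0,0,0,0,0]]';  python3 g.py .5586 -.1848 .05 -.018 0
```

```text
clock: 11.8
tool_pos: [0.557, -0.183, 0.1003]
eef_rot: [0.713, 0.701, -0.001, -0.001]
contact_force: [0.4, 0.0, -1.6]
opening: 0.675
finger_force: 45.0
d [-0.0017  0.0018  0.0503] w [-0.003  0.     0.002] rows 1.0 0.0 t 11.8 F [ 0.4  0.  -1.6] q [ 0.1   0.79  0.25  1.79 -0.31  0.6   0.52]
```

```bash
python3 steer.py '[[0,-0.001,0.001,0.03,0,0,0],[0,-0.0017,0.0018,0.06,0,0,0],[0,-0.0017,0.0018,0.08,0,0,0],[0,-0.0017,0.0018,0.088,0,0,0],[0,-0.0017,0.0018,0.09,0,0,0],[0,-0.0017,0.0018,0.09,0,0,0],[0,-0.0017,0.0018,0.09,0,0,0]]';  python3 g.py .5586 -.1848 .007 -.018 0
python3 - <<'E'
from h import *
o=[]
for n,(u0,v0) in (('scene',(295,225)),('top',(305,165))):
    b=r.snapshot(n);cv2.imwrite(f'pics/h_{n}.png',b[:,:,::-1]);q=cv2.resize(b[v0:v0+75,u0:u0+80],None,fx=5,fy=5,interpolation=2)
    o.append(np.clip(q.astype(float)*2,0,255).astype(np.uint8))
cv2.imwrite('pics/h.png',cv2.hconcat(o)[:,:,::-1])
E
```

```text
clock: 12.5
tool_pos: [0.5596, -0.1872, 0.0121]
eef_rot: [0.713, 0.701, -0.001, 0.001]
contact_force: [0.4, 0.5, -0.2]
opening: 0.674
finger_force: 45.0
d [ 0.0024 -0.001   0.0051] w [-0.     0.003  0.   ] rows 0.1 0.0 t 12.5 F [ 0.4  0.5 -0.2] q [ 0.14  0.93  0.18  1.81 -0.35  0.43  0.55]
```

View pics/h.png

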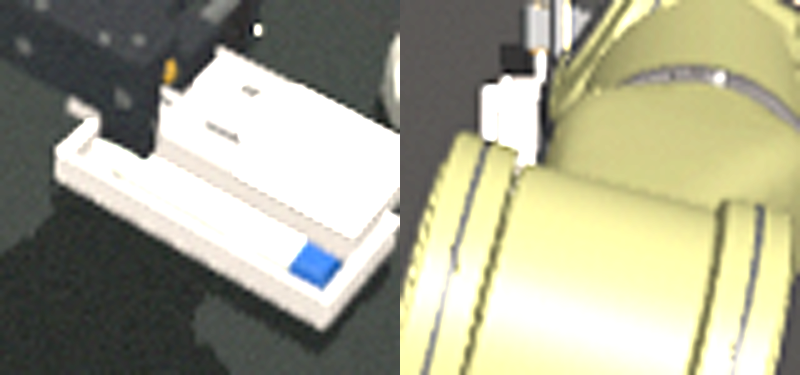

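The scene crop shows the empty tray hovering over the full one. Its nearest lower corner is at crop (350,250) and its upper left corner at (220,50). I'll compare this with the predicted outline.

Run:
```python
from h import *
b=cv2.imread('pics/h_scene.png');u0,v0=295,225
q=np.clip(cv2.resize(b[v0:v0+75,u0:u0+100],None,fx=8,fy=8,interpolation=2)*1.3,0,255).astype(np.uint8)
for p,c in(((.558,-.2155,0,-.018),(0,0,255)),((.559,-.2179,.042,-.018),(0,200,0))):
    X=box(*p,(.06,.134,.017));U=((proj('scene',X)-[u0,v0]+.5)*8).astype(int)
    for i in range(8):
        for j in range(i):
            if bin(i^j).count('1')==1: cv2.line(q,tuple(map(int,U[i])),tuple(map(int,U[j])),c,1)
cv2.imwrite('pics/h2.png',q)
```

View pics/h2.png

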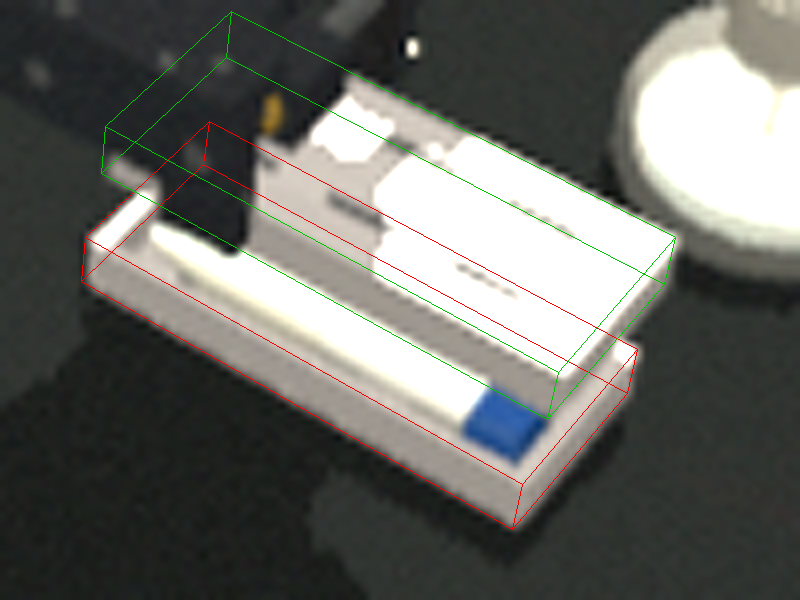

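The prediction matches to under a pixel. Correct 2.4 mm in y and lower onto the tray.

```bash
python3 steer.py '[[0,0.0024,-0.001,0,0,0,0],[0,0.0024,-0.001,0.005,0,0,0],[0,0.0024,-0.001,0.01,0,0,0],[0,0.0024,-0.001,0.015,0,0,0],[0,0.0024,-0.001,0.02,0,0,0],[0,0.0024,-0.001,0.022,0,0,0],[0,0.0024,-0.001,0.022,0,0,0]]';  python3 g.py .5586 -.1848 -.013 -.018 0
```

```text
clock: 13.3
tool_pos: [0.5573, -0.1848, -0.0116]
eef_rot: [0.714, 0.701, -0.002, -0.0]
contact_force: [0.4, 1.2, -0.5]
opening: 0.675
finger_force: 45.0
d [0.0001 0.0013 0.0014] w [-0.003  0.002 -0.   ] rows 0.0 0.0 t 13.3 F [ 0.4  1.2 -0.5] q [ 0.15  0.97  0.16  1.82 -0.36  0.39  0.55]
```

```bash
python3 steer.py '[[0,0,0.001,0.002,0,0,0],[0,0,0.001,0.002,0,0,0],[0,0,0.001,0.003,0,0,0],[0,0,0.001,0.003,0,0,0]]' | egrep 'pos|contact'; python3 steer.py '[[1,0,0,0,0,0,0],[1,0,0,0,0,0,0],[1,0,0,0,0,0,0],[1,0,0,0,0,0,0],[1,0,0,0,0,0,0],[1,0,0,0,0,0,0],[1,0,0,0,0,0,0]]'
python3 - <<'E'
from h import *
b=r.snapshot('scene')[:,:,::-1];u0,v0=295,225
q=np.clip(cv2.resize(b[v0:v0+75,u0:u0+100],None,fx=8,fy=8,interpolation=2)*1.3,0,255).astype(np.uint8)
for p,c in(((.558,-.2155,0,-.018),(0,0,255)),((.558,-.2155,.017,-.018),(0,200,0))):
    X=box(*p,(.06,.134,.017));U=((proj('scene',X)-[u0,v0]+.5)*8).astype(int)
    for i in range(8):
        for j in range(i):
            if bin(i^j).count('1')==1: cv2.line(q,tuple(map(int,U[i])),tuple(map(int,U[j])),c,1)
cv2.imwrite('pics/h3.png',q)
E
```

```text
tool_pos: [0.5589, -0.1851, -0.0131]
contact_force: [-1.1, -0.4, 7.4]
clock: 14.4
tool_pos: [0.5586, -0.1849, -0.0141]
eef_rot: [0.714, 0.701, -0.002, 0.0]
contact_force: [-0.4, -0.2, -0.1]
opening: 1.001
finger_force: 0.0
```

View pics/h3.png

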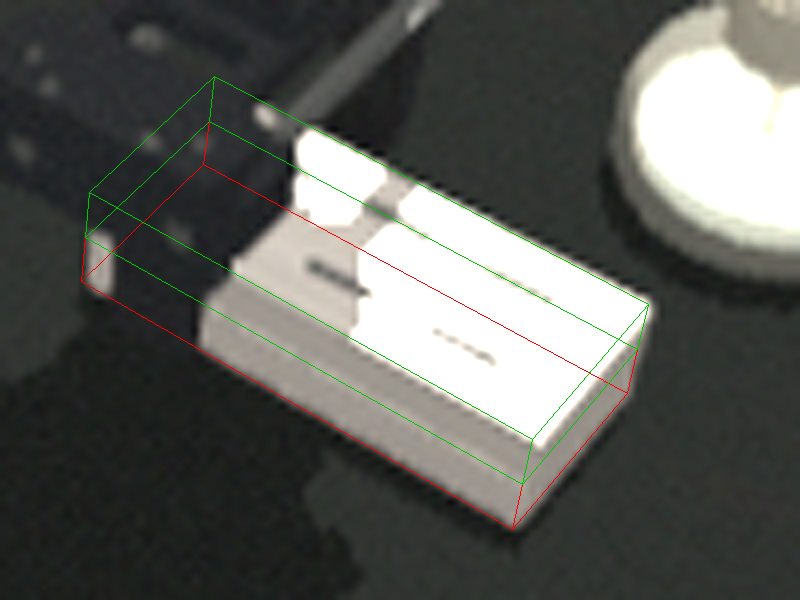

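Picture h3 shows the tray seated within about 1 mm of nominal, rims meeting. Next I'll grip both trays together with the tool tilted by −0.25.

```bash
python3 g.py .5586 -.1902 -.0255 -.018 -.25
```

```text
d [-0.0052  0.0001  0.0114] w [-0.002 -0.248 -0.   ] rows 0.3 1.7 t 14.45 F [-0.4 -0.   0.5] q [ 0.15  0.97  0.16  1.81 -0.36  0.38  0.55]
```

```bash
python3 steer.py '[[1,-0.003,0,0,0,-0.12,0],[1,-0.005,0,0,0,-0.248,0],[1,-0.005,0,0.006,0,-0.248,0],[1,-0.005,0,0.009,0,-0.248,0],[1,-0.005,0,0.0114,0,-0.248,0],[1,-0.005,0,0.0114,0,-0.248,0]]'|egrep 'pos|contact'; python3 steer.py '[[0,0,0,0,0,0,0],[0,0,0,0,0,0,0],[0,0,0,0,0,0,0],[0,0,0,0,0,0,0],[0,0,0,0,0,0,0],[0,0,0,0,0,0,0],[0,0,0,0,0,0,0],[0,0,0,0,0,0,0]]' 60;python3 g.py .5586 -.1902 -.0255 -.018 -.25
```

```text
tool_pos: [0.5577, -0.1923, -0.0254]
contact_force: [0.4, -0.7, -0.2]
clock: 15.85
tool_pos: [0.5585, -0.1903, -0.0253]
eef_rot: [0.708, 0.695, -0.09, 0.087]
contact_force: [0.3, -2.3, 0.6]
opening: 0.675
finger_force: 60.0
d [0.0002 0.0001 0.0002] w [-0.002  0.001 -0.   ] rows 0.0 0.0 t 15.85 F [ 0.3 -2.3  0.6] q [-0.13  1.04  0.39  1.88 -0.35  0.26  0.4 ]
```

```bash
python3 g.py .5585 -.1903 .16 -.018 -.25
```

```text
d [-0.046  -0.0004 -0.1795] w [-0.002  0.001 -0.   ] rows 3.7 0.0 t 15.85 F [ 0.3 -2.3  0.6] q [-0.13  1.04  0.39  1.88 -0.35  0.26  0.4 ]
```

```bash
python3 steer.py '[[0,-0.005,0,-0.02,0,0,0],[0,-0.013,0,-0.05,0,0,0],[0,-0.022,0,-0.085,0,0,0],[0,-0.031,0,-0.12,0,0,0],[0,-0.039,0,-0.15,0,0,0],[0,-0.046,0,-0.18,0,0,0],[0,-0.046,0,-0.18,0,0,0]]'|egrep 'pos|force|open'; python3 g.py .6113 .0567 .23 -.055 1.3208
```

```text
tool_pos: [0.5609, -0.1901, 0.1634]
contact_force: [0.8, -1.3, -3.0]
opening: 0.674
finger_force: 60.0
d [ 0.2234  0.0463 -0.1258] w [-0.018  1.571  0.038] rows 5.2 10.5 t 16.55 F [ 0.8 -1.3 -3. ] q [-0.23  0.76  0.58  1.81 -0.25  0.62  0.38]
```

```bash
python3 steer.py '[[0,0.007,0.001,-0.004,0,0.05,0],[0,0.021,0.004,-0.012,-0.002,0.15,0.004],[0,0.037,0.008,-0.021,-0.003,0.26,0.006],[0,0.053,0.011,-0.03,-0.004,0.37,0.009],[0,0.068,0.014,-0.039,-0.006,0.48,0.012],[0,0.084,0.017,-0.048,-0.007,0.59,0.014],[0,0.1,0.021,-0.056,-0.008,0.7,0.017],[0,0.115,0.024,-0.065,-0.009,0.81,0.02],[0,0.131,0.027,-0.074,-0.011,0.92,0.022],[0,0.146,0.03,-0.082,-0.012,1.03,0.025]]'|egrep 'pos|force|open'; python3 g.py .6113 .0567 .23 -.055 1.3208
```

```text
tool_pos: [0.5915, -0.0285, 0.202]
contact_force: [-0.3, 0.7, -5.6]
opening: 0.676
finger_force: 60.0
d [0.0807 0.0159 0.0409] w [-0.008  0.537  0.005] rows 1.8 3.6 t 17.55 F [-0.3  0.7 -5.6] q [ 0.4   0.84 -0.03  1.59 -0.79  1.16  0.83]
```

```bash
python3 steer.py '[[0,0.016,0.003,0.008,-0.002,0.11,0.001],[0,0.032,0.006,0.016,-0.003,0.21,0.002],[0,0.048,0.01,0.024,-0.005,0.32,0.003],[0,0.064,0.013,0.032,-0.006,0.43,0.004],[0,0.074,0.015,0.038,-0.007,0.5,0.005],[0,0.081,0.016,0.041,-0.008,0.537,0.005],[0,0.081,0.016,0.041,-0.008,0.537,0.005],[0,0.081,0.016,0.041,-0.008,0.537,0.005]]'|egrep 'pos|force|open'; python3 g.py .6113 .0567 .2 -.055 1.3208
```

```text
tool_pos: [0.6114, 0.0565, 0.2296]
contact_force: [0.6, 0.5, -3.0]
opening: 0.676
finger_force: 60.0
d [-0.0285 -0.0001  0.0077] w [-0.     0.006  0.   ] rows 0.6 0.0 t 18.35 F [ 0.6  0.5 -3. ] q [ 0.57  1.08 -0.35  1.56 -0.97  1.29  0.95]
```

```bash
cat > ov.py <<'E'
from h import *
def ovl(n,b,u0,v0,w,h,k,boxes):
    q=np.clip(cv2.resize(b[v0:v0+h,u0:u0+w,::-1],None,fx=k,fy=k,interpolation=2)*1.4,0,255).astype(np.uint8)
    for p,sz,c in boxes:
        U=((proj(n,box(*p,sz))-[u0,v0]+.5)*k).astype(int)
        for i in range(8):
            for j in range(i):
                if bin(i^j).count('1')==1: cv2.line(q,tuple(map(int,U[i])),tuple(map(int,U[j])),c,1)
    return q
E
python3 - <<'E'
from ov import *
t=r.get_state()['tool_pos'];a=-.055
c=t+np.array([np.sin(a)*.0423,-np.cos(a)*.0423,-.0252]);print(c)
B=[((c[0],c[1],c[2]-.067,a),(.06,.034,.134),(0,200,0)),((.609,.0145,.008,a),(.066,.038,.05),(0,0,255)),((.609,.0145,0,a),(.11,.1,.008),(255,80,0))]
im={n:r.snapshot(n).copy() for n in P}
cv2.imwrite('pics/i.png',cv2.hconcat([ovl('scene',im['scene'],230,120,66,100,6,B),ovl('top',im['top'],233,135,66,100,6,B)]))
for n in P: cv2.imwrite(f'pics/i_{n}.png',im[n][:,:,::-1])
E
```

```text
[0.60905633 0.01423673 0.2043571 ]
```

View pics/i.png

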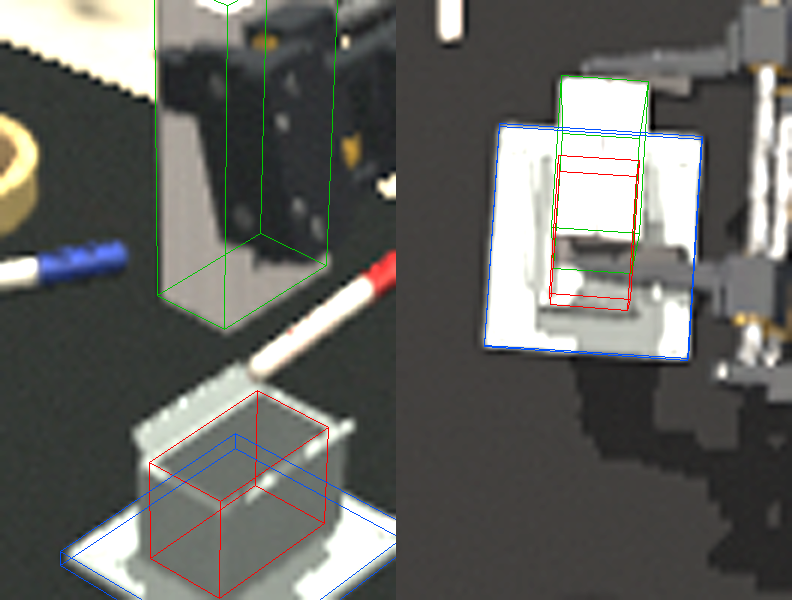

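The overlay shows the held pair matching its predicted outline in both views, directly over the pocket (scene red box at (150–330, 390–600) of the crop). Lower it in stages.

```bash
python3 g.py .6113 .0567 .145 -.055 1.3208; python3 steer.py '[[0,-0.015,0,0.004,0,0.006,0],[0,-0.04,0,0.01,0,0.006,0],[0,-0.065,0,0.017,0,0.006,0],[0,-0.082,0,0.021,0,0.006,0],[0,-0.082,0,0.021,0,0.006,0],[0,-0.082,0,0.021,0,0.006,0]]'|egrep 'pos|force|open'; python3 g.py .6113 .0567 .105 -.055 1.3208
```

```text
d [-0.0829 -0.0007  0.0219] w [-0.     0.006  0.002] rows 1.7 0.0 t 18.45 F [-0.5  0.3 -4. ] q [ 0.57  1.08 -0.35  1.56 -0.97  1.29  0.95]
tool_pos: [0.6121, 0.0568, 0.147]
contact_force: [0.6, 0.8, -2.5]
opening: 0.68
finger_force: 60.0
d [-0.0408 -0.0009  0.0102] w [-0.001 -0.003  0.003] rows 0.8 0.0 t 19.05 F [ 0.6  0.8 -2.5] q [ 0.57  1.21 -0.34  1.53 -0.96  1.25  1.04]
```

```bash
python3 steer.py '[[0,-0.01,-0.001,0.002,0,0,0.003],[0,-0.02,-0.001,0.005,0,0,0.003],[0,-0.03,-0.001,0.007,0,0,0.003],[0,-0.039,-0.001,0.01,0,0,0.003],[0,-0.039,-0.001,0.01,0,0,0.003]]'|egrep 'pos|force|open'; python3 g.py .6113 .0567 .1 -.055 1.3208
```

```text
tool_pos: [0.6103, 0.0569, 0.1046]
contact_force: [-0.8, 0.1, -3.9]
opening: 0.677
finger_force: 60.0
d [-0.0045  0.001   0.001 ] w [-0.001 -0.002 -0.003] rows 0.1 0.0 t 19.55 F [-0.8  0.1 -3.9] q [ 0.56  1.28 -0.33  1.51 -0.95  1.23  1.07]
```

```bash
python3 g.py .6112 .0535 .1005 -.055 1.356;  python3 steer.py '[[0,-0.003,0.001,-0.001,0,0.02,0],[0,-0.0045,0.001,-0.002,0,0.033,0],[0,-0.0047,0.001,-0.002,0,0.033,0],[0,-0.0047,0.001,-0.002,0,0.033,0]]'|egrep 'pos|force|open'; python3 g.py .6112 .0535 .099 -.055 1.356
```

```text
d [-0.0048  0.0011 -0.0022] w [-0.001  0.033 -0.003] rows 0.1 0.2 t 19.55 F [-0.8  0.1 -3.9] q [ 0.56  1.28 -0.33  1.51 -0.95  1.23  1.07]
tool_pos: [0.6122, 0.0539, 0.1036]
contact_force: [0.4, -0.6, 2.0]
opening: 0.676
finger_force: 60.0
d [-0.0046 -0.001   0.0006] w [-0.    -0.002  0.   ] rows 0.1 0.0 t 19.95 F [ 0.4 -0.6  2. ] q [ 0.57  1.31 -0.34  1.48 -0.95  1.26  1.07]
```

```bash
python3 steer.py '[[0,-0.002,0,0,0,0,0],[0,-0.003,0,0,0,0,0],[0,-0.003,0,0,0,0,0]]'|egrep 'pos|force|open';python3 steer.py '[[0.72,0,0,0,0,0,0],[0.75,0,0,0,0,0,0],[0.8,0,0,0,0,0,0],[1,0,0,0,0,0,0],[1,0,0,0,0,0,0],[1,0,0,0,0,0,0],[1,0,0,0,0,0,0]]'|egrep 'pos|force|open'; python3 g.py .615 -.075 .13 -.055 1.3
```

```text
tool_pos: [0.6122, 0.0543, 0.1037]
contact_force: [-0.8, -1.9, 9.3]
opening: 0.678
finger_force: 59.9
tool_pos: [0.6117, 0.053, 0.0994]
contact_force: [0.7, -0.2, -0.6]
opening: 0.999
finger_force: 0.0
d [ 0.0027  0.0102 -0.1312] w [-0.001 -0.056 -0.001] rows 2.6 0.4 t 20.95 F [ 0.7 -0.2 -0.6] q [ 0.57  1.31 -0.34  1.48 -0.95  1.25  1.08]
```

```bash
python3 steer.py '[[1,0,0,-0.03,0,0,0],[1,0,0,-0.07,0,0,0],[1,0,0,-0.11,0,0,0],[1,0,0,-0.14,0,0,0],[1,0,0,-0.15,0,0,0]]'|egrep 'pos|force|open'; python3 g.py .6 -.06 .3 -.055 .4
```

```text
tool_pos: [0.604, -0.0973, 0.131]
contact_force: [0.1, -0.4, -0.5]
opening: 0.998
finger_force: 0.0
d [ 0.173  -0.0061 -0.0006] w [ 0.003 -0.952 -0.002] rows 3.5 6.3 t 21.45 F [ 0.1 -0.4 -0.5] q [ 0.71  1.31 -0.26  1.24 -0.83  1.53  0.94]
```

Run:
```python
from h import *
from scipy.optimize import minimize
im={n:r.snapshot(n).copy() for n in P}
for n in P: cv2.imwrite(f'pics/j_{n}.png',im[n][:,:,::-1])
# upper end of the pair in scene: bright mask above z=.07
g=im['scene'].max(2);
from scipy.spatial.transform import Rotation as Ro
def bx(x,y,lean):
    X=box(0,0,0,0,(.06,.034,.134));X=Ro.from_euler('zx',[-.055,0]).apply(Ro.from_euler('x',lean).apply(X));return X+[x,y,.008]
# compare mask over a window above stand
W=np.zeros((384,512));W[120:188,235:300]=1
m=(g>95)*W
for lean in(-.08,-.06,-.04,-.02,0,.02,.04,.06,.08):
    best=min((np.abs((sil('scene',bx(.609,.0145+dy,lean))-m)*W).sum(),dy) for dy in np.arange(-.004,.0041,.001));print(lean,best)
```

```text
-0.08 (np.float64(2780.254901960784), np.float64(-0.004))
-0.06 (np.float64(2770.2039215686273), np.float64(-0.004))
-0.04 (np.float64(2761.666666666667), np.float64(-0.004))
-0.02 (np.float64(2751.2), np.float64(-0.004))
0 (np.float64(2740.211764705882), np.float64(-0.004))
0.02 (np.float64(2728.8705882352942), np.float64(-0.004))
0.04 (np.float64(2716.9882352941177), np.float64(-0.004))
0.06 (np.float64(2704.572549019608), np.float64(-0.004))
0.08 (np.float64(2691.8980392156864), np.float64(-0.004))
```

```bash
python3 steer.py '[[1,0.05,-0.002,-0.02,0,-0.1,0],[1,0.1,-0.004,-0.02,0,-0.25,0],[1,0.15,-0.006,-0.01,0,-0.4,0],[1,0.173,-0.006,0,0,-0.55,0],[1,0.173,-0.006,0,0,-0.7,0],[1,0.173,-0.006,0,0,-0.85,0],[1,0.173,-0.006,0,0,-0.95,0]]'|egrep 'pos|force|open'; python3 g.py .609 .14 .3 -.055 -.6
```

```text
tool_pos: [0.5997, -0.051, 0.3022]
contact_force: [-0.4, 0.6, 0.3]
opening: 1.002
finger_force: 0.0
d [0.175  0.0003 0.0772] w [ 0.003 -1.004  0.008] rows 3.8 6.7 t 22.25 F [-0.4  0.6  0.3] q [ 0.22  0.61  0.05  1.49 -0.46  1.17  0.42]
```

```bash
python3 steer.py '[[1,0.04,0,0.01,0,-0.13,0],[1,0.08,0,0.03,0,-0.28,0],[1,0.12,0,0.05,0,-0.42,0],[1,0.16,0,0.07,0,-0.56,0],[1,0.175,0,0.077,0,-0.7,0],[1,0.175,0,0.077,0,-0.85,0],[1,0.175,0,0.077,0,-1,0]]'|egrep 'pos|force|open'; python3 g.py .6145 .17 .145 -.055 -1.4
python3 - <<'E'
from h import *
from scipy.spatial.transform import Rotation as Ro
im={n:r.snapshot(n).copy() for n in P}
for n in P: cv2.imwrite(f'pics/k_{n}.png',im[n][:,:,::-1])
Z=Ro.from_euler('z',-.055)
X=lambda z:Z.apply([[-.03,.017,z],[-.03,-.017,z],[.03,.017,z],[.03,-.017,z]])+[.609,.0145,0]
for n in P: print(n,proj(n,X(.142)).round(1).tolist(),proj(n,X(.08)).round(1).tolist())
s=im['scene'].max(2);t=im['top'].max(2)
print('scene cols230-300'); 
for v in range(146,190,4):print(v,s[v,244:300:2].tolist())
print('top')
for v in range(150,186,4):print(v,t[v,244:290:2].tolist())
E
```

```text
tool_pos: [0.6084, 0.1397, 0.2979]
contact_force: [1.3, -0.9, -0.5]
opening: 1.0
finger_force: 0.0
d [0.1098 0.0051 0.1107] w [ 0.006 -0.816  0.007] rows 3.1 5.4 t 22.95 F [ 1.3 -0.9 -0.5] q [-0.77  0.81  0.45  1.26  0.2   1.39 -0.51]
scene [[255.7, 167.1], [266.8, 172.7], [272.9, 156.8], [283.9, 162.0]] [[255.9, 188.9], [266.5, 194.8], [272.4, 178.3], [283.1, 183.7]]
top [[258.7, 179.0], [271.6, 179.8], [260.2, 156.5], [273.1, 157.3]] [[258.8, 181.6], [271.1, 182.4], [260.3, 160.2], [272.5, 161.0]]
scene cols230-300
146 [40, 42, 38, 41, 39, 40, 40, 41, 41, 40, 41, 41, 42, 40, 44, 41, 39, 37, 165, 218, 216, 227, 233, 234, 236, 235, 235, 233]
150 [40, 41, 39, 41, 40, 38, 40, 43, 41, 41, 40, 41, 43, 40, 40, 39, 40, 40, 41, 41, 43, 39, 36, 177, 231, 231, 234, 235]
154 [40, 36, 40, 41, 41, 42, 39, 40, 39, 42, 41, 39, 43, 41, 41, 41, 39, 38, 41, 41, 38, 39, 41, 42, 41, 43, 43, 39]
158 [41, 38, 40, 42, 40, 39, 39, 43, 39, 41, 40, 43, 42, 41, 215, 241, 184, 45, 39, 42, 41, 42, 43, 41, 40, 42, 41, 42]
162 [144, 177, 173, 135, 41, 40, 42, 42, 43, 41, 97, 232, 251, 251, 252, 249, 244, 252, 252
[... 1122 characters left out ...]
88, 37, 47, 48]
162 [47, 48, 41, 201, 218, 216, 194, 156, 148, 255, 255, 255, 255, 255, 255, 202, 186, 188, 167, 221, 37, 46, 47]
166 [46, 46, 41, 217, 216, 214, 170, 155, 227, 255, 255, 213, 255, 255, 255, 174, 159, 220, 217, 223, 41, 47, 47]
170 [46, 47, 53, 227, 217, 216, 137, 165, 255, 255, 255, 182, 255, 255, 245, 112, 154, 220, 218, 218, 43, 47, 48]
174 [47, 45, 72, 226, 216, 190, 149, 179, 255, 255, 255, 225, 255, 255, 182, 162, 184, 224, 218, 204, 45, 46, 46]
178 [46, 44, 102, 221, 218, 180, 149, 187, 253, 253, 253, 248, 255, 255, 97, 164, 200, 224, 221, 167, 45, 47, 48]
182 [48, 46, 116, 221, 219, 179, 151, 203, 118, 120, 120, 119, 119, 118, 106, 162, 208, 222, 219, 115, 46, 46, 48]
```

The standing pair is closed, with no visible gap in the top view, and nearly upright with its centre near y≈0.013. I'll approach from the +y side.

```bash
python3 g.py .6164 .147 .1336 -.055 -1.4; python3 steer.py '[[1,0.0,0,-0.03,0,-0.1,0],[1,0.01,0,-0.01,0,-0.25,0],[1,0.03,0.002,0.02,0,-0.4,0],[1,0.06,0.003,0.05,0,-0.55,0],[1,0.09,0.005,0.09,0,-0.7,0],[1,0.107,0.007,0.136,0,-0.816,0],[1,0.107,0.007,0.136,0,-0.816,0],[1,0.107,0.007,0.136,0,-0.816,0]]'|egrep 'pos|force|open'; python3 g.py .6164 .147 .1336 -.055 -1.4;  python3 g.py .6066 -.03 .103 -.055 -1.4
```

```text
d [0.0886 0.0119 0.1307] w [ 0.007 -0.82   0.02 ] rows 3.2 5.5 t 23.05 F [-0.4  1.5 -1.7] q [-0.77  0.82  0.44  1.27  0.2   1.39 -0.51]
tool_pos: [0.6163, 0.1464, 0.1236]
contact_force: [0.3, 0.7, 3.5]
opening: 0.998
finger_force: 0.0
d [-0.0098  0.     -0.0023] w [-0.004  0.001  0.007] rows 0.2 0.1 t 23.85 F [0.3 0.7 3.5] q [-0.91  1.51  0.6   0.9   0.41  1.75 -0.72]
d [-0.0096  0.0007  0.1776] w [-0.004  0.001  0.007] rows 3.6 0.1 t 23.85 F [0.3 0.7 3.5] q [-0.91  1.51  0.6   0.9   0.41  1.75 -0.72]
```

```bash
python3 steer.py '[[1,-0.01,0,0,-0.004,0,0.007],[1,-0.01,0,0.04,-0.004,0,0.007],[1,-0.01,0,0.08,-0.004,0,0.007],[1,-0.01,0.001,0.12,-0.004,0,0.007],[1,-0.01,0.001,0.15,-0.004,0,0.007],[1,-0.01,0.001,0.17,-0.004,0,0.007],[1,-0.01,0.001,0.1775,-0.004,0,0.007],[1,-0.01,0.001,0.1775,-0.004,0,0.007],[1,-0.01,0.001,0.1775,-0.004,0,0.007]]'|egrep 'pos|force|open'; python3 g.py .6066 -.03 .103 -.055 -1.4
```

```text
tool_pos: [0.6117, -0.0244, 0.1089]
contact_force: [0.3, 0.1, -0.4]
opening: 1.0
finger_force: 0.0
d [ 0.0047 -0.0049  0.0069] w [ 0.007 -0.012 -0.013] rows 0.2 0.1 t 24.75 F [ 0.3  0.1 -0.4] q [-0.83  1.44  0.63  1.34  0.5   1.32 -0.85]
```

```bash
python3 steer.py '[[1,0,0,0,0,0,0],[1,0,0,0,0,0,0]]' >/dev/null; python3 g.py .6066 -.03 .103 -.055 -1.4
```

```text
d [ 0.0017 -0.0032  0.0049] w [ 0.006 -0.006 -0.007] rows 0.1 0.1 t 24.95 F [ 1.3  0.9 -0.5] q [-0.83  1.45  0.63  1.34  0.5   1.32 -0.85]
```

```bash
python3 steer.py '[[1,0.001,-0.0027,0.004,0.005,-0.005,-0.006],[1,0.001,-0.0027,0.004,0.005,-0.005,-0.006],[0,0.001,-0.0027,0.004,0.005,-0.005,-0.006],[0,0.001,-0.0027,0.004,0.005,-0.005,-0.006],[0,0.001,-0.0027,0.004,0.005,-0.005,-0.006],[0,0.001,-0.0027,0.004,0.005,-0.005,-0.006],[0,0.001,-0.0027,0.004,0.005,-0.005,-0.006],[0,0.001,-0.0027,0.004,0.005,-0.005,-0.006],[0,0.001,-0.0027,0.004,0.005,-0.005,-0.006],[0,0.001,-0.0027,0.004,0.005,-0.005,-0.006]]' 60|egrep 'pos|force|open';python3 g.py .6066 -.03 .103 -.055 -1.4
```

```text
tool_pos: [0.6069, -0.0307, 0.104]
contact_force: [1.4, -0.3, 0.7]
opening: 0.675
finger_force: 60.0
d [ 0.0011 -0.0003 -0.0005] w [ 0.     0.001 -0.001] rows 0.0 0.0 t 25.95 F [ 1.4 -0.3  0.7] q [-0.82  1.46  0.63  1.35  0.5   1.31 -0.85]
```

```bash
python3 g.py .6069 -.0307 .235 -.055 -1.4
```

```text
d [-1.292e-01  1.000e-04 -2.210e-02] w [ 0.     0.001 -0.001] rows 2.6 0.0 t 25.95 F [ 1.4 -0.3  0.7] q [-0.82  1.46  0.63  1.35  0.5   1.31 -0.85]
```

```bash
python3 steer.py '[[0,-0.01,0,-0.002,0,0,0],[0,-0.03,0,-0.005,0,0,0],[0,-0.055,0,-0.009,0,0,0],[0,-0.08,0,-0.014,0,0,0],[0,-0.105,0,-0.018,0,0,0],[0,-0.129,0,-0.022,0,0,0],[0,-0.129,0,-0.022,0,0,0]]'|egrep 'pos|force|open'; python3 g.py .56 .231 .18 -.055 0.17
```

```text
tool_pos: [0.6069, -0.0307, 0.2374]
contact_force: [-0.3, -0.0, -3.6]
opening: 0.675
finger_force: 59.9
d [ 0.1006 -0.0618 -0.245 ] w [ 0.003  1.569 -0.004] rows 5.4 10.5 t 26.65 F [-0.3 -0.  -3.6] q [-0.85  1.26  0.68  1.43  0.56  1.36 -0.75]
```

```bash
python3 steer.py '[[0,0.003,-0.002,-0.008,0,0.05,0],[0,0.01,-0.006,-0.023,0,0.15,0],[0,0.017,-0.01,-0.041,0,0.26,-0.001],[0,0.024,-0.015,-0.058,0.001,0.37,-0.001],[0,0.031,-0.019,-0.075,0.001,0.48,-0.001],[0,0.038,-0.023,-0.092,0.001,0.59,-0.002],[0,0.045,-0.028,-0.109,0.001,0.7,-0.002],[0,0.052,-0.032,-0.126,0.002,0.81,-0.002],[0,0.059,-0.036,-0.144,0.002,0.92,-0.002],[0,0.066,-0.041,-0.161,0.002,1.03,-0.003]]'|egrep 'pos|force|open'; python3 g.py .56 .231 .18 -.055 0.17
```

```text
tool_pos: [0.5739, 0.1431, 0.196]
contact_force: [-1.0, -0.3, -3.1]
opening: 0.675
finger_force: 59.9
d [ 0.087  -0.0186 -0.0161] w [-0.005  0.536  0.001] rows 1.8 3.6 t 27.65 F [-1.  -0.3 -3.1] q [-0.68  0.77  0.32  1.56  0.12  1.02 -0.55]
```

```bash
python3 steer.py '[[0,0.02,-0.004,-0.004,-0.001,0.12,0],[0,0.04,-0.008,-0.007,-0.002,0.24,0],[0,0.06,-0.012,-0.011,-0.003,0.36,0],[0,0.076,-0.016,-0.014,-0.004,0.46,0],[0,0.087,-0.019,-0.016,-0.005,0.536,0.001],[0,0.087,-0.019,-0.016,-0.005,0.536,0.001]]'|egrep 'pos|force|open'; python3 g.py .56 .231 .03 -.055 0.17
```

```text
tool_pos: [0.5588, 0.2261, 0.1788]
contact_force: [0.5, 0.2, -4.2]
opening: 0.681
finger_force: 59.9
d [-0.0193  0.0014  0.1476] w [-0.002  0.007 -0.004] rows 3.0 0.1 t 28.25 F [ 0.5  0.2 -4.2] q [-0.36  0.66 -0.02  1.74 -0.22  0.68 -0.27]
```

```bash
python3 steer.py '[[0,-0.003,0,0.025,0,0.003,0],[0,-0.008,0,0.06,0,0.007,0],[0,-0.013,0.001,0.1,0,0.007,-0.002],[0,-0.017,0.001,0.13,0,0.007,-0.004],[0,-0.019,0.0014,0.147,0,0.007,-0.004],[0,-0.019,0.0014,0.147,0,0.007,-0.004],[0,-0.019,0.0014,0.147,0,0.007,-0.004]]'|egrep 'pos|force|open'; python3 g.py .56 .231 -.0267 -.055 0.17
python3 - <<'E'
from h import *
from scipy.spatial.transform import Rotation as Ro
im={n:r.snapshot(n).copy() for n in P}
for n in P: cv2.imwrite(f'pics/l_{n}.png',im[n][:,:,::-1])
t=r.get_state()['tool_pos'];a=-.055
c=t+[-np.sin(a)*.029,np.cos(a)*.029,.0437];print('pred centre',c)
pts=np.array([[i*.03,j*.067,k*.017] for i in(-1,1) for j in(-1,1) for k in(-1,1)])
for ph in(-.05,0,.05):
    X=Ro.from_euler('z',a).apply(Ro.from_euler('x',ph).apply(pts-[0,-.029,0]))+c-Ro.from_euler('z',a).apply([0,.029,0])+0
    print(ph,[proj(n,X).round(1).tolist() for n in ('scene',)])
E
```

```text
tool_pos: [0.5626, 0.2346, 0.0319]
contact_force: [0.2, 0.7, -3.2]
opening: 0.677
finger_force: 59.9
d [-0.0136 -0.0025  0.0571] w [ 0.001 -0.001  0.004] rows 1.2 0.0 t 28.95 F [ 0.2  0.7 -3.2] q [-0.33  0.89 -0.08  1.81 -0.25  0.38 -0.21]
pred centre [0.5652245  0.26368146 0.07682563]
-0.05 [[[193.7, 179.2], [191.9, 167.7], [161.8, 162.2], [159.5, 151.2], [211.3, 169.5], [209.9, 158.2], [179.2, 153.6], [177.3, 142.8]]]
0 [[[193.6, 179.7], [192.2, 168.5], [161.3, 160.6], [159.4, 149.7], [211.1, 170.0], [210.2, 158.9], [178.7, 152.0], [177.3, 141.3]]]
0.05 [[[193.4, 180.2], [192.5, 169.3], [160.9, 158.9], [159.4, 148.3], [211.0, 170.4], [210.4, 159.7], [178.4, 150.4], [177.3, 139.9]]]
```

Run:
```python
import cv2,numpy as np
g=cv2.imread('pics/l_scene.png').max(2).astype(float)
pts=[]
for u in range(160,196):
    v0=160.6+(u-161.3)*.591; col=g[int(v0)-6:int(v0)+8,u]; 
    d=col[:-1]-col[1:];k=d.argmax();b=np.median(col[k+2:k+4]) if k+2<len(col) else 40;t=col[k-2:k+0].mean() if k>1 else 0
    seg=col[max(k-1,0):k+3];sub=((seg-b)/(max(t-b,1))).clip(0,1).sum()
    pts.append((u,int(v0)-6+max(k-1,0)+sub-.5,t))
p=np.array(pts);print(p.round(1).tolist())
m=(p[:,0]>=170)&(p[:,0]<=191)&(p[:,2]>90);print(np.polyfit(p[m,0],p[m,1],1),'pred at 170,191',160.6+(170-161.3)*.591,160.6+(191-161.3)*.591, np.polyval(np.polyfit(p[m,0],p[m,1],1),[170,191]))
```

```text
[[160.0, 154.5, 0.0], [161.0, 155.5, 0.0], [162.0, 161.5, 106.0], [163.0, 162.4, 80.5], [164.0, 162.8, 86.5], [165.0, 163.5, 94.0], [166.0, 164.5, 63.5], [167.0, 164.6, 72.5], [168.0, 165.5, 77.0], [169.0, 166.5, 51.0], [170.0, 166.6, 54.0], [171.0, 167.6, 57.5], [172.0, 168.5, 41.0], [173.0, 164.5, 42.0], [174.0, 164.6, 37.5], [175.0, 172.5, 40.0], [176.0, 174.3, 42.0], [177.0, 171.2, 50.0], [178.0, 171.7, 69.5], [179.0, 174.6, 34.0], [180.0, 174.7, 28.5], [181.0, 175.9, 30.0], [182.0, 170.5, 29.5], [183.0, 172.5, 29.5], [184.0, 177.2, 29.0], [185.0, 178.0, 27.5], [186.0, 178.3, 37.0], [187.0, 177.5, 53.0], [188.0, 177.2, 114.0], [189.0, 177.5, 122.5], [190.0, 178.3, 121.5], [191.0, 178.7, 123.5], [192.0, 179.4, 122.0], [193.0, 179.8, 125.0], [194.0, 179.6, 123.0], [195.0, 179.3, 120.5]]
[ 0.54088606 75.42026025] pred at 170,191 165.74169999999998 178.15269999999998 [167.37089123 178.72949859]
```

The pair's lower edge slope is 0.59, as predicted for level, so it is level within about 0.01 rad. Lower it.

```bash
python3 g.py .5626 .2346 -.022 -.055 0.17; python3 steer.py '[[0,-0.004,0,0.02,0,0,0.002],[0,-0.007,0,0.037,0,0,0.004],[0,-0.009,0,0.047,0,0,0.004],[0,-0.009,0,0.052,0,0,0.004],[0,-0.009,0,0.052,0,0,0.004]]'|egrep 'pos|force|open'; python3 steer.py '[[0,0,0,0.002,0,0,0],[0,0,0,0.002,0,0,0]]'|egrep 'pos|force'
```

```text
d [-0.0096 -0.0013  0.0543] w [ 0.004 -0.002  0.004] rows 1.1 0.0 t 29.05 F [ 0.5 -0.  -2.8] q [-0.33  0.89 -0.08  1.81 -0.25  0.38 -0.21]
tool_pos: [0.563, 0.2345, -0.0206]
contact_force: [-0.3, -0.6, -3.3]
opening: 0.675
finger_force: 59.9
tool_pos: [0.5634, 0.2348, -0.0222]
contact_force: [0.7, -0.1, -3.9]
finger_force: 59.9
```

```bash
for i in 1; do python3 steer.py '[[0,-0.0003,0,0.002,0,0,0],[0,-0.0003,0,0.002,0,0,0]]'|egrep 'pos|contact';python3 steer.py '[[0,-0.0003,0,0.002,0,0,0],[0,-0.0003,0,0.002,0,0,0]]'|egrep 'pos|contact';python3 steer.py '[[0,-0.0002,0,0.001,0,0,0],[0,-0.0002,0,0.001,0,0,0]]'|egrep 'pos|contact'; done
```

```text
tool_pos: [0.5629, 0.2346, -0.0247]
contact_force: [-0.4, -0.6, -3.8]
tool_pos: [0.5628, 0.2346, -0.027]
contact_force: [-0.4, 0.3, -5.1]
tool_pos: [0.5628, 0.2346, -0.028]
contact_force: [0.2, 0.0, -3.3]
```

```bash
for i in 1; do python3 steer.py '[[0,-0.0002,0,0.001,0,0,0],[0,-0.0002,0,0.001,0,0,0]]'|egrep 'pos|contact';python3 steer.py '[[0,-0.0002,0,0.001,0,0,0],[0,-0.0002,0,0.001,0,0,0]]'|egrep 'pos|contact'; done
```

```text
tool_pos: [0.563, 0.2346, -0.0284]
contact_force: [-2.4, -1.1, 1.5]
tool_pos: [0.563, 0.2346, -0.0285]
contact_force: [-2.8, -1.4, 9.9]
```

```bash
python3 steer.py '[[0.72,0,0,0,0,0,0],[0.76,0,0,0,0,0,0],[0.85,0,0,0,0,0,0],[1,0,0,0,0,0,0],[1,0,0,0,0,0,0],[1,0,0,0,0,0,0],[1,0,0,0,0,0,0]]'|egrep 'pos|force|open'; python3 steer.py '[[1,0,0,-0.03,0,0,0],[1,0,0,-0.08,0,0,0],[1,0,0,-0.12,0,0,0],[1,0,0,-0.16,0,0,0],[1,-0.03,0,-0.2,0,0,0],[1,-0.08,0,-0.22,0,0,0],[1,-0.13,0,-0.22,0,0,0],[1,-0.17,0,-0.22,0,0,0],[1,-0.2,0,-0.22,0,0,0]]'|egrep 'pos|force'
cat > m3.py <<'E'
from h import *
im={n:r.snapshot(n).copy() for n in P}
for n in P: cv2.imwrite(f'pics/m_{n}.png',im[n][:,:,::-1])
c0=[.5656,.2636,.017]
for th in(70,85,105):
    for sz in((.06,.134,.034),):
        m={n:blob(im[n],tuple(int(v) for v in proj(n,[c0])[0].round()),30,th) for n in P}
        q,f=fit(m,[c0[0],c0[1],0,-.055],sz);print(th,q.round(4),f.round(),[int(x.sum()) for x in m.values()])
        for n in P: print(n,f:=np.abs(sil(n,box(*q,sz))-m[n]).sum().round())
E
python3 m3.py
```

```text
tool_pos: [0.5629, 0.2346, -0.03]
contact_force: [-0.4, -0.1, 0.5]
opening: 0.999
finger_force: 0.0
tool_pos: [0.5489, -0.0039, 0.1525]
contact_force: [-0.1, 0.4, 0.2]
finger_force: 0.0
70 [ 0.5645  0.2623  0.0009 -0.0692] 161.0 [1164, 1138]
scene 58.0
top 103.0
85 [ 0.5645  0.2626  0.001  -0.0691] 138.0 [1155, 1119]
scene 54.0
top 84.0
105 [ 0.5649  0.2632  0.0013 -0.0713] 101.0 [1109, 1094]
scene 35.0
top 66.0
```

```bash
python3 g.py .565 .263 .1 -.062 0; python3 steer.py '[[1,0.05,0,0,0,-0.08,0],[1,0.1,0.002,0,0,-0.17,0],[1,0.15,0.002,0,0,-0.17,0],[1,0.2,0.002,0,0,-0.17,0],[1,0.24,0.002,0,0,-0.17,0],[1,0.265,0.002,0,0,-0.17,0],[1,0.265,0.002,0,0,-0.17,0],[1,0.265,0.002,0,0,-0.17,0]]'|egrep 'pos|force'; python3 g.py .565 .263 -.011 -.062 0
```

```text
d [ 0.2574 -0.0011  0.0962] w [ 0.    -0.168 -0.003] rows 5.5 1.1 t 32.45 F [-0.  -0.9 -0.4] q [ 0.1   0.67 -0.1   1.86 -0.19  0.62  0.11]
tool_pos: [0.5651, 0.262, 0.1978]
contact_force: [-0.3, -0.5, -0.1]
finger_force: 0.0
d [ 0.0006 -0.0004  0.2088] w [ 0.001 -0.002  0.009] rows 4.2 0.1 t 33.25 F [-0.3 -0.5 -0.1] q [-0.58  0.69  0.13  1.59 -0.11  0.86 -0.46]
```

```bash
python3 steer.py '[[1,0.001,0,0.04,0,0,0.009],[1,0.001,0,0.09,0,0,0.009],[1,0.001,0,0.13,0,0,0.009],[1,0.001,0,0.17,0,0,0.009],[1,0.001,0,0.19,0,0,0.009],[1,0.001,0,0.198,0,0,0.009],[1,0.001,0,0.198,0,0,0.009],[1,0.001,0,0.198,0,0,0.009]]'|egrep 'pos|force'; python3 g.py .565 .263 -.011 -.062 0
```

```text
tool_pos: [0.5675, 0.2618, 0.0013]
contact_force: [-0.1, 0.5, 0.7]
finger_force: 0.0
d [ 0.001  -0.0026  0.0123] w [ 0.004 -0.002 -0.004] rows 0.3 0.0 t 34.05 F [-0.1  0.5  0.7] q [-0.55  0.97  0.08  1.7  -0.14  0.47 -0.44]
```

```bash
python3 steer.py '[[1,0.001,-0.002,0.006,0,0,0],[1,0.001,-0.002,0.012,0,0,0],[1,0.001,-0.002,0.012,0,0,0],[1,0.001,-0.002,0.012,0,0,0]]'|egrep 'pos|contact'; python3 g.py .565 .263 -.011 -.062 0; python3 steer.py '[[0,0,0,0,0,0,0],[0,0,0,0,0,0,0],[0,0,0,0,0,0,0],[0,0,0,0,0,0,0],[0,0,0,0,0,0,0],[0,0,0,0,0,0,0],[0,0,0,0,0,0,0],[0,0,0,0,0,0,0]]' 40
```

```text
tool_pos: [0.5644, 0.2635, -0.012]
contact_force: [0.1, -0.4, 0.2]
d [-0.0004  0.0006 -0.001 ] w [ 0.002 -0.002 -0.003] rows 0.0 0.0 t 34.45 F [ 0.1 -0.4  0.2] q [-0.55  0.99  0.07  1.71 -0.14  0.45 -0.45]
clock: 35.25
tool_pos: [0.5646, 0.2634, -0.0119]
eef_rot: [0.73, 0.684, 0.001, 0.0]
contact_force: [0.5, 0.6, 1.4]
opening: 0.674
finger_force: 40.0
```

```bash
python3 steer.py '[[0,0,0,-0.003,0,0,0],[0,0,0,-0.008,0,0,0],[0,0,0,-0.02,0,0,0],[0,0,0,-0.04,0,0,0],[0,0,0,-0.06,0,0,0],[0,0,0,-0.07,0,0,0],[0,0,0,-0.07,0,0,0],[0,0,0,-0.07,0,0,0]]'|egrep 'pos|force|open'
python3 - <<'E'
from h import *
im={n:r.snapshot(n).copy() for n in P}
for n in P: cv2.imwrite(f'pics/n_{n}.png',im[n][:,:,::-1])
b=proj('scene',box(.565,.263,0,-.068,(.06,.134,.017))).round().astype(int);print(b.tolist())
h=cv2.cvtColor(im['scene'],cv2.COLOR_RGB2HSV)
# coloured caps (blue / green) expected in the lower tray
for nm,lo,hi in(('blue',105,125),('green',45,90)):
    for n in P:
        H=cv2.cvtColor(im[n],cv2.COLOR_RGB2HSV);m=(H[...,0]>lo)&(H[...,0]<hi)&(H[...,1]>120)&(H[...,2]>60)
        v,u=np.nonzero(m);k=(u>140)&(u<240)&(v>130)&(v<240);print(nm,n,k.sum(),u[k].mean() if k.any() else 0,v[k].mean() if k.any() else 0)
s=im['scene'].max(2)
for v in range(150,192,4):print(v,s[v,150:222:3].tolist())
E
```

```text
tool_pos: [0.564, 0.2632, 0.0579]
contact_force: [0.0, 0.7, -2.5]
opening: 0.676
finger_force: 40.0
[[196, 199], [195, 193], [165, 179], [164, 174], [213, 189], [212, 184], [182, 170], [181, 165]]
blue scene 30 204.03333333333333 168.56666666666666
blue top 25 199.72 134.52
green scene 11 178.0 169.0
green top 0 0 0
150 [116, 56, 40, 40, 56, 235, 27, 28, 23, 174, 166, 166, 249, 171, 219, 164, 100, 42, 46, 231, 191, 44, 42, 39]
154 [40, 41, 40, 41, 60, 123, 38, 29, 28, 158, 97, 164, 164, 233, 173, 205, 233, 251, 231, 125, 127, 138, 190, 190]
158 [40, 40, 40, 41, 40, 44, 35, 27, 31, 87, 167, 165, 147, 136, 252, 252, 252, 251, 252, 231, 130, 119, 118, 118]
162 [41, 41, 42, 41, 42, 41, 40, 42, 35, 90, 122, 123, 167, 251, 253, 253, 251, 134, 119, 118, 67, 40, 36, 35]
166 [42, 39, 41, 42, 42, 42, 41, 39, 38, 44, 218, 118, 121, 122, 228, 118, 119, 105, 49, 38, 39, 41, 102, 237]
170 [40, 42, 41, 41, 42, 40, 41, 86, 239, 103, 192, 220, 212, 186, 123, 93, 41, 44, 40, 204, 172, 122, 99, 58]
174 [43, 42, 40, 40, 42, 221, 122, 113, 229, 129, 157, 194, 249, 241, 132, 130, 39, 42, 40, 41, 41, 41, 39, 42]
178 [41, 40, 41, 39, 40, 88, 122, 154, 164, 243, 249, 135, 161, 195, 243, 250, 135, 137, 41, 41, 43, 40, 43, 41]
182 [39, 42, 41, 39, 38, 24, 26, 111, 125, 159, 179, 241, 250, 145, 163, 171, 239, 249, 122, 234, 71, 41, 39, 40]
186 [39, 38, 41, 41, 36, 22, 26, 24, 24, 108, 125, 151, 174, 239, 250, 126, 152, 129, 205, 244, 158, 50, 38, 41]
190 [41, 39, 40, 41, 40, 40, 25, 27, 23, 27, 24, 97, 123, 148, 143, 219, 151, 159, 116, 119, 101, 42, 41, 41]
```

```bash
python3 g.py .44 .27 .058 -.062 0; python3 steer.py '[[0,0,-0.02,0,0,0,0],[0,0,-0.05,0,0,0,0],[0,0,-0.08,0,0,0,0],[0,0,-0.11,0,0,0,0],[0,0,-0.124,0,0,0,0],[0,0,-0.124,0,0,0,0],[0,0,-0.124,0.03,0,0,0],[0,0,-0.124,0.06,0,0,0],[0,0,-0.124,0.075,0,0,0],[0,0,-0.124,0.08,0,0,0]]'|egrep 'pos|force|open'; python3 steer.py '[[0,0,0,0.002,0,0,0],[0,0,0,0.002,0,0,0]]'|egrep 'pos|force'
```

```text
d [-0.0009 -0.1237 -0.0009] w [ 0.    -0.001 -0.003] rows 2.5 0.0 t 36.15 F [-0.5  0.8 -2.2] q [-0.56  0.88  0.09  1.69 -0.14  0.57 -0.45]
tool_pos: [0.4409, 0.2706, -0.0239]
contact_force: [0.2, -0.2, -1.4]
opening: 0.673
finger_force: 40.0
tool_pos: [0.4415, 0.2716, -0.0237]
contact_force: [-0.1, 1.1, -0.9]
finger_force: 40.0
```

```bash
python3 steer.py '[[0,0,0,0.002,0,0,0],[0,0,0,0.002,0,0,0]]'|egrep 'pos|contact';python3 steer.py '[[0,0,0,0.002,0,0,0],[0,0,0,0.002,0,0,0]]'|egrep 'pos|contact'; python3 steer.py '[[0,0,0,0.0012,0,0,0],[0,0,0,0.0012,0,0,0]]'|egrep 'pos|contact'
```

```text
tool_pos: [0.4412, 0.2717, -0.0256]
contact_force: [0.6, 0.6, -0.9]
tool_pos: [0.4408, 0.2715, -0.0281]
contact_force: [0.7, 0.2, -2.4]
tool_pos: [0.4409, 0.2715, -0.029]
contact_force: [-1.2, -0.7, 3.1]
```

Contact. Release, back off and check.

```bash
python3 steer.py '[[0.72,0,0,0,0,0,0],[0.8,0,0,0,0,0,0],[1,0,0,0,0,0,0],[1,0,0,0,0,0,0],[1,0,0,0,0,0,0],[1,0,0,0,0,0,0],[1,0,0,0,0,0,0]]'|egrep 'pos|force|open'; python3 steer.py '[[1,0,0,-0.02,0,0,0],[1,0,0,-0.06,0,0,0],[1,0,0,-0.11,0,0,0],[1,0,0,-0.16,0,0,0],[1,0,0,-0.2,0,0,0],[1,-0.05,0,-0.22,0,0,0],[1,-0.1,0,-0.22,0,0,0],[1,-0.15,0,-0.22,0,0,0],[1,-0.2,0,-0.22,0,0,0],[1,-0.25,0,-0.22,0,0,0]]'|egrep 'pos|force';python3 steer.py '[[1,0,0,0,0,0,0],[1,0,0,0,0,0,0]]'|egrep 'clock|pos|contact'
cat > m4.py <<'E'
from h import *
im={n:r.snapshot(n).copy() for n in P}
for n in P: cv2.imwrite(f'pics/o_{n}.png',im[n][:,:,::-1])
for nm,c0 in(("empty(now full)",[.565,.263,.01]),("emptied",[.441,.271,.01])):
    m={n:blob(im[n],tuple(int(v) for v in proj(n,[c0])[0].round()),28,100) for n in P}
    q,f=fit(m,[c0[0],c0[1],0,-.062],(.06,.134,.017));print(nm,q.round(4),f.round(),[int(x.sum()) for x in m.values()])
for nm,lo,hi in(('blue',105,125),('green',45,90)):
    for n in P:
        H=cv2.cvtColor(im[n],cv2.COLOR_RGB2HSV);m=(H[...,0]>lo)&(H[...,0]<hi)&(H[...,1]>120)&(H[...,2]>60)
        v,u=np.nonzero(m);w=proj(n,[[.565,.263,.01]])[0];k=(abs(u-w[0])<28)&(abs(v-w[1])<20)
        if k.any(): print(nm,n,k.sum(),ray(n,(u[k].mean(),v[k].mean()),.02).round(3))
E
python3 m4.py
```

```text
tool_pos: [0.4408, 0.2714, -0.0294]
contact_force: [0.2, 0.2, 0.1]
opening: 0.998
finger_force: 0.0
tool_pos: [0.4239, 0.0234, 0.1904]
contact_force: [1.6, -1.1, 0.0]
finger_force: 0.0
clock: 39.85
tool_pos: [0.4243, 0.024, 0.1903]
contact_force: [-0.4, 1.8, -0.4]
empty(now full) [ 5.650e-01  2.637e-01  2.000e-04 -6.410e-02] 140.0 [838, 1051]
emptied [ 0.4414  0.2715  0.0006 -0.0756] 135.0 [1010, 1083]
blue scene 17 [0.55  0.317 0.02 ]
blue top 20 [0.549 0.317 0.02 ]
green scene 8 [0.576 0.316 0.02 ]
green top 2 [0.578 0.319 0.02 ]
```

```bash
python3 -c "
from plant import r
print(r.finish_job())"
```

```text
the job is handed in; nothing more can be done
None
```

I transferred both tubes without touching them and handed the job in at about 40 s. My last camera check showed the tray with the tubes and the emptied tray both flat on the bench, about 124 mm apart, but the hand-in gave no verdict.

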